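# Fold out the draining rack and set the washed cups on it

### The job

Fold out the draining rack: swing both of its arms out until each clicks home at its stop, then lay the wooden draining board on the two arms so that it sits level, its battens between the arms and its long edges between posts and end pins. Then stand all the washed cups on the board, mouth down as they are now, and leave everything standing there on its own; do not disturb the water bottle, the soap dish or the saucepan.

Things in the scene. Friction and masses are not known exactly. Their poses are not given: they have to be found in the camera images.
- rack: Fold-out draining rack fixed to the worktop: grey drip tray 190 x 400 mm, 12 mm high; two steel posts 340 mm apart joined by a low rail; one swing arm on each post. Origin on the worktop midway between the posts (hinge axes at y = +170 and -170 mm). x points away from the side to which the arms open, y along the rail to the left post, z up.
- swing_left (a joint): Left swing arm, steel bar 16 mm wide, z 74 to 90 mm; hub at the post 12 mm radius, top at z 100 mm. 0 = folded along the rail, pointing to the other post; starts at 0 to 0.4 rad; 1.571 = straight out along the rack's -x, at the stop. It swings freely to 1.3 rad, then rides over a spring catch (2 to 3 N at the pin, crest at 1.46 rad) that pushes it home and holds it.
- swing_right (a joint): Right swing arm (post at y = -170 mm), the mirror image: 0 = folded along the rail pointing to the rack's +y, starts at 0 to 0.4 rad, 1.571 = straight out along the rack's -x at the stop, same detent.
- tip_left (a point): Top centre of the left arm's end pin: upright round steel pin, 12 mm diameter, standing 30 mm above the arm (z 90 to 120 mm), 150 mm from the hinge axis. Pinch it from above to lead the arm round. It also keeps the board from sliding off.
- tip_right (a point): The same point on the right arm's end pin.
- board: Loose wooden draining board, 112 mm (x) by 400 mm (y), 0.35 to 0.57 kg, lying on the worktop right side up. Origin under its centre, at the feet of the two battens, z up. Battens below the deck, 12 mm wide, 12 mm deep, 100 mm long in x, at y = +146 and -146 mm. Deck 12 mm thick, top at z = 24 mm; edging 6 mm thick all round up to z = 34 mm.
- board_grip (a point): Centre of the board's grip bar (18 mm above the board's origin): the bar in the middle of the deck, 24 mm wide (board y), 12 mm thick (z 12 to 24 mm), 48 mm long (x), between two through slots of 48 mm (x) by 32 mm (y), y = 12 to 44 and -12 to -44 mm. Pinch it along the board's y.
- seat (a point): Where the board's origin comes when it is seated: point fixed on the rack at x = -78, y = 0, z = 78 mm. The board's y lies along the rack's y (either way round), deck on both swung-out arms (tops at z = 90 mm), battens between the arms (10 mm play each way), long edges between hubs and end pins (10 mm play each way).
- cup1: White ceramic cup without handle, washed, standing mouth down. 58 mm across the rim (at the bottom), 47 mm across 4 mm below the base (which faces up, 42 mm), 75 mm high, wall 4 mm, 0.14 to 0.24 kg. Origin: centre of the rim circle it stands on, z up towards its base. May be absent. Upright on the seated board the origin is 24 mm above the board's origin.
- cup2: White ceramic cup without handle, washed, standing mouth down. 58 mm across the rim (at the bottom), 47 mm across 4 mm below the base (which faces up, 42 mm), 75 mm high, wall 4 mm, 0.14 to 0.24 kg. Origin: centre of the rim circle it stands on, z up towards its base. May be absent. Upright on the seated board the origin is 24 mm above the board's origin.
- cup3: White ceramic cup without handle, washed, standing mouth down. 58 mm across the rim (at the bottom), 47 mm across 4 mm below the base (which faces up, 42 mm), 75 mm high, wall 4 mm, 0.14 to 0.24 kg. Origin: centre of the rim circle it stands on, z up towards its base. May be absent. Upright on the seated board the origin is 24 mm above the board's origin.
- cup4: White ceramic cup without handle, washed, standing mouth down. 58 mm across the rim (at the bottom), 47 mm across 4 mm below the base (which faces up, 42 mm), 75 mm high, wall 4 mm, 0.14 to 0.24 kg. Origin: centre of the rim circle it stands on, z up towards its base. May be absent. Upright on the seated board the origin is 24 mm above the board's origin.
- cup5: White ceramic cup without handle, washed, standing mouth down. 58 mm across the rim (at the bottom), 47 mm across 4 mm below the base (which faces up, 42 mm), 75 mm high, wall 4 mm, 0.14 to 0.24 kg. Origin: centre of the rim circle it stands on, z up towards its base. May be absent. Upright on the seated board the origin is 24 mm above the board's origin.
- water_bottle: Bystander: clear water bottle, 64 mm diameter, 190 mm tall, origin under its centre.
- soap_dish: Bystander: white soap dish with a bar of soap, 85 x 130 mm, 41 mm high, origin under its centre.
- saucepan: Bystander: steel saucepan, 140 mm diameter, 70 mm high, black handle to its -y, origin under its centre.

How it is judged:
On the way, in this order (a step that is already met when the one before it is completed fails the run):
1. both arms are swung out and seated in their detents (value of joint each of swing_left, swing_right above 1.52 rad), for 0.3 s.
2. the draining board lies level on both arms, let go (all of step 1 and x of board in the frame of rack between -0.095 and -0.061 m and y of board in the frame of rack between -0.017 and 0.017 m and z of board in the frame of rack between 0.073 and 0.083 m and angle between board's own z axis and vertical below 0.05 rad and angle between the y axis of board and the y axis of rack, either way round below 0.15 rad and contact force between the fingers and board below 0.2 N), for 0.3 s.
At the end, for the whole second after the job is handed in: Both arms beyond 1.52 rad (in the detent); the board level (within 0.05 rad) on both arms, between hubs and pins, its battens between the arms; every cup that is present stands mouth down (within 0.08 rad of upright) on the board's deck, all at rest (all of step 1 and x of board in the frame of rack between -0.095 and -0.061 m and y of board in the frame of rack between -0.017 and 0.017 m and z of board in the frame of rack between 0.073 and 0.083 m and angle between board's own z axis and vertical below 0.05 rad and angle between the y axis of board and the y axis of rack, either way round below 0.15 rad and linear speed of each of board, cup1, cup2, cup3, cup4, cup5 below 0.02 m/s and x of cup1 in the frame of board between -0.03 and 0.03 m and y of cup1 in the frame of board between -0.18 and 0.18 m and z of cup1 in the frame of board between 0.019 and 0.029 m and angle between each of cup1, cup2, cup3, cup4, cup5's own z axis and vertical below 0.08 rad and x of cup2 in the frame of board between -0.03 and 0.03 m and y of cup2 in the frame of board between -0.18 and 0.18 m and z of cup2 in the frame of board between 0.019 and 0.029 m and x of cup3 in the frame of board between -0.03 and 0.03 m and y of cup3 in the frame of board between -0.18 and 0.18 m and z of cup3 in the frame of board between 0.019 and 0.029 m and x of cup4 in the frame of board between -0.03 and 0.03 m and y of cup4 in the frame of board between -0.18 and 0.18 m and z of cup4 in the frame of board between 0.019 and 0.029 m and x of cup5 in the frame of board between -0.03 and 0.03 m and y of cup5 in the frame of board between -0.18 and 0.18 m and z of cup5 in the frame of board between 0.019 and 0.029 m); the robot touches nothing.
It fails at once if the water bottle is moved by more than 3 cm or tipped (distance of water_bottle from where it was at the start of the episode above 0.03 m or angle between water_bottle's own z axis and vertical above 0.3 rad).
It fails at once if the soap dish is moved by more than 3 cm or tipped (distance of soap_dish from where it was at the start of the episode above 0.03 m or angle between soap_dish's own z axis and vertical above 0.3 rad).
It fails at once if the saucepan is moved by more than 3 cm or tipped (distance of saucepan from where it was at the start of the episode above 0.03 m or angle between saucepan's own z axis and vertical above 0.3 rad).
Of cup1, cup2, cup3, cup4, cup5 only 3 to 5 are there at a start; the rules pass over those that are not, and their reading is None.
At some moment in a run one of cup1, cup2, cup3, cup4, cup5 may be knocked a few centimetres aside while the robot is not near it.
It also fails if it takes over 210 s, if anything falls off the work surface, if the arm or the gripper's body presses on something with over 40 N, if the wrist force passes 120 N, or if a joint passes its speed limit or range.

### The arm

A 6-joint arm with a two-finger parallel gripper is mounted at the origin on the work surface. World frame = base frame: x ahead of the robot, y to its left, z up, the work surface at z = 0. Lengths are in m, angles in rad, forces in N, time in s.
With the tool pointing down it reaches from about 0.275 to 0.725 m from the base axis. Payload 15.9 kg.
Tool frame: the origin (TCP) lies midway between the tips of the shut fingers; the grasp point (between the pads) lies 19 mm behind it (arm.pinch_z is the distance from the TCP to the grasp point, in m); z points along the fingers, y is the line along which they close (so a half turn about z gives the same grasp; the last joint's range is limited). The gripper opens to 85 mm and grips with 20 to 120 N. Pads are 22 mm wide; open, the fingers measure 114 mm over their backs; the gripper's body (76 mm by 85 mm) begins 54 mm behind the grasp point. The pads swing forward as they close: fully open they stand 13 mm farther back than shut.
Start: joints at [-1.313, 0.213, -0.034, 1.323, 0, 1.571], TCP at [0.127, -0.483, 0.231] pointing down, gripper open.
Joint ranges: [-2.98, 2.98], [-0.74, 1.72], [-1.14, 1.35], [-2.1, 2.04], [-1.57, 1.44], [-3.14, 3.14]. Speed limits (rad/s): [1.89, 1.89, 2.39, 2.57, 3.14, 3.14].

### API

Orientations are given as a rotation vector (axis times angle).
In Python, from rig import arm gives the robot as it stands.
- The arm moves only by the tool jog_arm, never from a script. Its argument "series" is a list of rows, each an object of numbers: "tx", "ty", "tz": the shift along the tool's x, y, z in mm; "turn": the turn about the tool's z in rad. In form: [{"tx": .., "ty": .., "tz": .., "turn": ..}, ...]. A call has 1 to 5 rows; each row shifts and turns the commanded pose from where the row before left it, along the tool's axes as they then stand; what a row does not reach is not made up. A row lasts 1/12 s, in which the tool goes at most 41.7 mm and 7.16 degrees, less where a joint would pass 70% of its speed; a pose out of reach is approached as far as the arm can. A call with a gripper value outside its range is refused whole. "grip" is the closure, from 0 (fully open) to 1 (shut), set as the call begins (left out, the last holds). The fingers move at their own pace and stop on an object; "grip_force" is the grip in N (left out, the last holds). Time passes only in rows, so rows that do not move let the fingers close. It gives the time, the measured TCP pose, the force, the opening and the grip force at its end, in the units of the state.
- arm.get_obs(): the state, without advancing time (a new reading comes with each control period).
- arm.get_image(name): name is "scene" or "top" or "wrist"; returns a dict with "frame" (384x512x3 uint8, blue, green, red), "z_map" (384x512 float32, m along the optical axis (not along the pixel's ray), 0 where there is no reading), "fx", "fy", "cx", "cy" (pixels), "extrinsics" (4x4, takes a point from camera to world coordinates). Camera axes: x right, y up, looking along -z (the intrinsics and any distortion apply to the point x, -y, -z); pixel columns grow to the right and rows downward; lengths in m; the calibration is good to about 2 mm. A picture is of the moment at which its call begins.
- arm.close_job(): hands the job in; it is judged then, once.
Trained networks look in a picture, given as the dict that the camera call returned (one of the last four; its "shot" number tells which), for a name from the list of things; names that differ only in an ending like _2 or _b are one class to them, and where a whole thing is asked for, a point or a joint stands for the part that bears it (a point fixed in the world has none). Each returns a list of dicts, best first, with "conf" (0 to 1); they miss things now and then, are a little off and sometimes report something else, mostly with a low value. They report only what shows in the picture. A call takes as long as a camera call.
- arm.find_in(thing, picture): "location" ([x, y, z] in m, in the coordinates of the camera as it stood for that picture, good to about 4 mm: the middle of the surface that is visible of it).
- arm.pinpoint(thing, picture): "location" ([x, y, z] in m, in the coordinates of the camera as it stood for that picture, good to about 4 mm: a listed point, or the origin of a listed thing).
The state is a dict: "time": time; "qpos": joint angles; "dq": joint speeds; "effort": joint torques, N m; "position": TCP position; "orientation": TCP orientation; "wrist_force": force on the tool from outside, world axes, zero at the start; "moment": the same for the moment, N m; "opening": finger opening in m; "grip_force": force on a finger pad.
Only numpy, scipy, OpenCV 4.12 (cv2) and the standard library are available. Lean on these libraries where they do the work, as an engineer would, in place of code of your own. Each camera call takes 0.05 s, during which the arm holds its last target. There are 200 camera calls.

## Working session

There is one attempt and no reset: what is moved stays moved. The work goes in short steps, Python scripts to look and compute and a tool call to move; the robot and the scene stay as the last step left them, time stands still between calls to the robot, and variables do not carry over. Pictures are saved under pics/ and viewed, at most 14 in all, crops included, and the job is handed in when it is done.

Besides the shell and the picture viewer there is one more tool, called after "Request:" in YAML: its name, and indented under it one key for each argument. jog_arm: Moves the arm, as the interface text tells. Its arguments: {"type":"object","properties":{"series":{"type":"array","items":{"type":"object","properties":{"tx":{"type":"number"},"ty":{"type":"number"},"tz":{"type":"number"},"turn":{"type":"number"}}}},"grip":{"type":"number"},"grip_force":{"type":"number"}},"required":["series"]}

```bash
mkdir -p pics
cat > h.py <<'E'
import numpy as np, cv2
from rig import arm
from scipy.spatial.transform import Rotation as R
def W(p,im): 
    T=np.array(im["extrinsics"]); return T[:3,:3]@np.array(p)+T[:3,3]
def shot(n,name=None):
    im=arm.get_image(n)
    if name: cv2.imwrite(f"pics/{name}.png",im["frame"])
    return im
def pts(im):
    z=im["z_map"]; v,u=np.mgrid[:z.shape[0],:z.shape[1]]
    P=np.stack([(u-im["cx"])/im["fx"]*z,-(v-im["cy"])/im["fy"]*z,-z],-1)
    T=np.array(im["extrinsics"]); return P@T[:3,:3].T+T[:3,3]
def pin(im,*names,k=1):
    for n in names:
        for d in arm.pinpoint(n,im)[:k]: print(n,np.round(W(d["location"],im),4),round(d["conf"],2))
def st():
    o=arm.get_obs(); r=R.from_rotvec(o["orientation"]).as_matrix()
    print("t",round(o["time"],2),"pos",np.round(o["position"],4),"x",np.round(r[:,0],3),"y",np.round(r[:,1],3),"z",np.round(r[:,2],3),"q6",round(o["qpos"][5],2),"F",np.round(o["wrist_force"],1),"op",round(o["opening"],4),"gf",round(o["grip_force"],1))
E
python3 - <<'E'
from h import *
st()
im=shot("top","top1"); print(im["extrinsics"],im["fx"])
pin(im,"rack","tip_left","tip_right","board","board_grip","seat","water_bottle","soap_dish","saucepan")
pin(im,"cup1",k=8)
im=shot("scene","scene1")
pin(im,"rack","tip_left","tip_right","board","board_grip","seat","water_bottle","soap_dish","saucepan")
pin(im,"cup1",k=8)
E
```

```text
t 0.0 pos [ 0.1274 -0.4832  0.2308] x [ 0.967  0.255 -0.   ] y [ 0.255 -0.967 -0.001] z [-0.     0.001 -1.   ] q6 1.57 F [-0.1 -0.4  0.6] op 0.0853 gf 0.0
[[-0.00839351  0.98800096 -0.15421947  0.47325237]
 [-0.9999539  -0.00901231 -0.00331378  0.02330585]
 [-0.00466389  0.15418455  0.98803106  1.09223745]
 [ 0.          0.          0.          1.        ]] 363.78459683962853
rack [ 0.5697 -0.201  -0.0018] 0.62
tip_left [ 0.5531 -0.1582  0.1209] 0.71
tip_right [ 0.5462 -0.2048  0.1229] 0.69
board [4.215e-01 3.921e-01 3.000e-04] 0.71
board_grip [0.4238 0.3912 0.0182] 0.95
seat [ 0.513  -0.1516  0.0781] 0.64
water_bottle [ 0.7593 -0.19   -0.0009] 0.82
soap_dish [ 0.7716  0.1091 -0.0035] 0.81
saucepan [ 0.7236  0.3093 -0.002 ] 0.69
cup1 [0.4495 0.0961 0.0031] 0.85
cup1 [ 0.6491  0.1578 -0.0022] 0.73
cup1 [0.5706 0.2182 0.    ] 0.69
cup1 [ 0.5529  0.0961 -0.0029] 0.66
cup1 [4.530e-01 2.071e-01 3.000e-04] 0.59
tip_left [ 0.5521 -0.1566  0.1188] 0.82
tip_right [ 0.5413 -0.2079  0.1217] 0.9
board [0.426  0.3926 0.0013] 0.78
seat [ 0.5058 -0.1571  0.0761] 0.68
water_bottle [ 0.7586 -0.1805 -0.002 ] 0.66
soap_dish [ 0.7706  0.1116 -0.0033] 0.56
saucepan [0.7221 0.3054 0.0017] 0.77
cup1 [ 0.447   0.093  -0.0025] 0.86
cup1 [ 0.567   0.2163 -0.0025] 0.69
cup1 [0.5512 0.093  0.0012] 0.66
cup1 [6.487e-01 1.585e-01 1.000e-04] 0.62
cup1 [ 0.4507  0.2036 -0.0021] 0.58
```

View pics/top1.png

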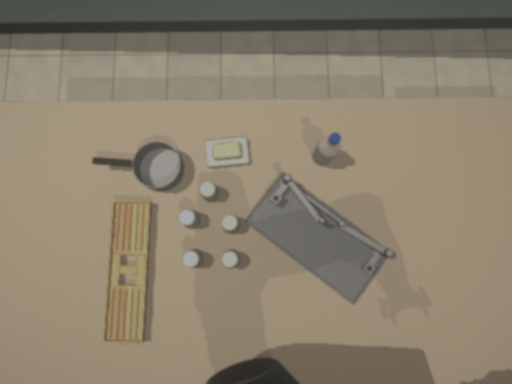

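View pics/scene1.png

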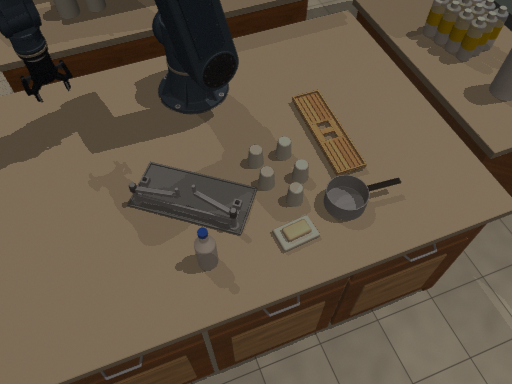

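The top view shows the rack (posts near (287,179) and (389,253), pins near (323,220) and (340,223)). The five cups are around (190–230, 190–260), the board around (130,272) and the bystanders are at the top. I'll fit the rack, cups and board from depth.

```bash
python3 - <<'E'
from h import *
im=shot("top"); P=pts(im); ok=im["z_map"]>0
def blobs(lo,hi,box,mn=3):
    m=ok&(P[...,2]>lo)&(P[...,2]<hi)&(P[...,0]>box[0])&(P[...,0]<box[1])&(P[...,1]>box[2])&(P[...,1]<box[3])
    n,l=cv2.connectedComponents(m.astype(np.uint8))
    for i in range(1,n):
        Q=P[l==i]
        if len(Q)>=mn: 
            print(len(Q),np.round(Q.mean(0),4),np.round(cv2.minAreaRect((Q[:,:2]*1000).astype(np.float32)),1).tolist() if 0 else [np.round(x,1) for x in cv2.minAreaRect((Q[:,:2]*1000).astype(np.float32))])
print("pins");blobs(.107,.13,(.3,.73,-.5,.05))
print("hubs+");blobs(.084,.106,(.3,.73,-.5,.05))
print("tray");blobs(.006,.02,(.3,.75,-.5,.05),30)
print("cups");blobs(.068,.085,(.35,.7,.04,.3))
print("board");blobs(.015,.045,(.1,.7,.29,.5),50)
im=shot("wrist");
E
python3 -c "
import cv2
a=cv2.imread('pics/top1.png')[150:320,235:420];cv2.imwrite('pics/c1.png',cv2.resize(a,None,fx=4,fy=3.5,interpolation=2))"
```

```text
pins
7 [ 0.7287 -0.1828  0.1132] [array([ 728.8, -183. ]), array([8.2, 1.3]), np.float64(88.8)]
14 [ 0.6746 -0.0649  0.1086] [array([674.4, -65.1]), array([11. , 13.9]), np.float64(88.4)]
20 [ 0.5528 -0.1523  0.119 ] [array([ 552.8, -152.7]), array([10.7, 10.2]), np.float64(87.3)]
20 [ 0.5441 -0.2042  0.1186] [array([ 544.6, -204.8]), array([ 9.5, 11.7]), np.float64(46.7)]
6 [ 0.4643 -0.3341  0.108 ] [array([ 464.6, -333.7]), array([6.8, 6.3]), np.float64(32.5)]
hubs+
14 [ 0.7291 -0.1822  0.0945] [array([ 728.8, -182.2]), array([ 2.2, 20. ]), np.float64(0.3)]
3 [ 0.6846 -0.064   0.1018] [array([684.5, -63.5]), array([2.2, 5.2]), np.float64(50.2)]
329 [ 0.6149 -0.1068  0.0911] [array([ 617.4, -105.9]), array([163.2,  19.1]), np.float64(37.5)]
7 [ 0.6782 -0.0699  0.1038] [array([676.8, -69.9]), array([ 5.9, 11.3]), np.float64(47.6)]
367 [ 0.5002 -0.2759  0.0919] [array([ 502.1, -270.2]), array([166.7,  22.8]), np.float64(60.2)]
tray
4216 [ 0.4973 -0.1455  0.0083] [array([ 513.5, -154.9]), array([401.9, 188.9]), np.float64(51.6)]
336 [ 0.5896 -0.2069  0.0106] [array([ 584.9, -213.4]), array([329.3,  14.8]), np.float64(52.1)]
30 [ 0.5852 -0.166   0.0083] [array([ 586.5, -167.1]), array([43.9, 12.3]), np.float64(39.5)]
cups
26 [0.6739 0.2675 0.0702] [array([674.5, 267.9]), array([ 8.9, 62.4]), np.float64(40.5)]
213 [0.6478 0.1597 0.0748] [array([647.5, 160. ]), array([44.6, 44.1]), np.float64(45.8)]
217 [0.5689 0.2167 0.0749] [array([569.6, 218.2]), array([45.6, 42.6]), np.float64(88.3)]
218 [0.5531 0.0971 0.0751] [array([553.2,  97.2]), array([44.2, 43.4]), np.float64(44.9)]
232 [0.4539 0.204  0.075 ] [array([454.5, 204.8]), array([44.7, 43.7]), np.float64(89.1)]
231 [0.4519 0.0967 0.0749] [array([452.3,  97.1]), array([45. , 44.6]), np.float64(44.6)]
board
5488 [0.4178 0.3944 0.026 ] [array([424.4, 393.5]), array([114.5, 399.3]), np.float64(89.0)]
```

View pics/c1.png

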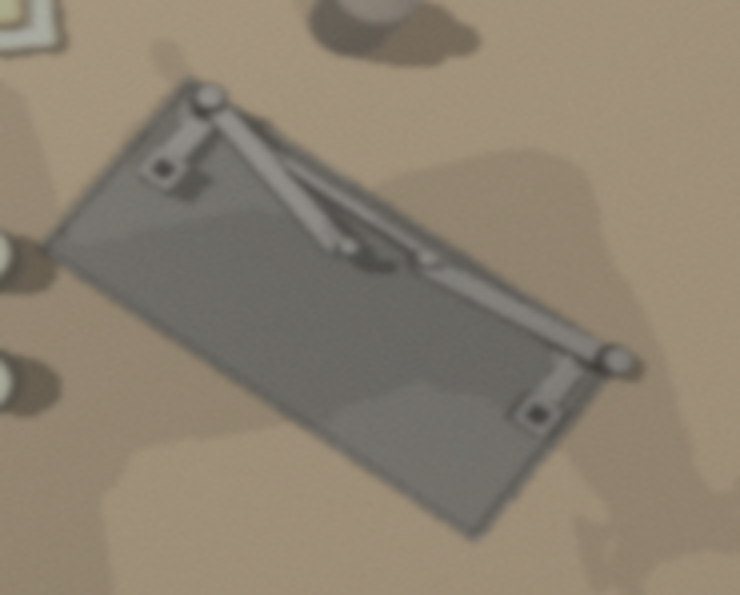

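The crop shows both hubs at its upper left and right, and the arms folded with the pins near the middle. The depth fit agrees with that: hinges at (0.675,-0.065) and (0.464,-0.334), arm angles about 0.285 and 0.11. Approaching the left pin.

Request:
jog_arm:
  series:
    - {"tx":38,"ty":-16}
    - {"tx":38,"ty":-16}
    - {"tx":38,"ty":-16}
    - {"tx":38,"ty":-16}
    - {"tx":38,"ty":-16}
  grip: 0.5

```text
invalid input
```

Request:
jog_arm:
  series:
    - {"tx":38,"ty":-16}
    - {"tx":38,"ty":-16}
    - {"tx":38,"ty":-16}
    - {"tx":38,"ty":-16}
    - {"tx":38,"ty":-16}

```text
invalid input
```

```bash
python3 -c "
from h import *
st();print(np.round(arm.get_obs()['qpos'],2))"
```

```text
t 1.2 pos [ 0.1274 -0.4835  0.2313] x [ 0.967  0.255 -0.   ] y [ 0.255 -0.967 -0.   ] z [-0.  0. -1.] q6 1.57 F [ 0.2 -0.5 -0.4] op 0.0853 gf 0.0
[-1.31  0.21 -0.03  1.32 -0.    1.57]
```

Request:
jog_arm:
  series:
    - {"tx":38,"ty":-16,"tz":0,"turn":0}
    - {"tx":38,"ty":-16,"tz":0,"turn":0}
    - {"tx":38,"ty":-16,"tz":0,"turn":0}
    - {"tx":38,"ty":-16,"tz":0,"turn":0}
    - {"tx":38,"ty":-16,"tz":0,"turn":0}
  grip: 0.5

```text
time: 1.62
position: [0.2919, -0.3563, 0.2315]
orientation: [3.115, 0.403, 0.0]
wrist_force: [0.5, -0.6, 0.0]
opening: 0.0424
grip_force: 0.0
```

Request:
jog_arm:
  series:
    - {"tx":38,"ty":-16,"tz":0,"turn":0}
    - {"tx":38,"ty":-16,"tz":0,"turn":0}
    - {"tx":38,"ty":-16,"tz":0,"turn":0}
    - {"tx":38,"ty":-16,"tz":0,"turn":0}
    - {"tx":38,"ty":-16,"tz":0,"turn":0}

```text
time: 2.03
position: [0.4555, -0.2302, 0.2315]
orientation: [3.115, 0.404, 0.001]
wrist_force: [0.3, -1.7, -0.0]
opening: 0.0428
grip_force: 0.0
```

```bash
python3 -c "
from h import *
st();print(np.round(arm.get_obs()['qpos'],2))"
```

```text
t 2.03 pos [ 0.4555 -0.2302  0.2315] x [0.967 0.255 0.   ] y [ 0.255 -0.967  0.   ] z [ 0. -0. -1.] q6 2.42 F [ 0.3 -1.7 -0. ] op 0.0428 gf 0.0
[-0.47  0.23 -0.01  1.33 -0.    2.42]
```

Request:
jog_arm:
  series:
    - {"tx":38,"ty":-17,"tz":0,"turn":0}
    - {"tx":38,"ty":-17,"tz":0,"turn":0}
    - {"tx":38,"ty":-17,"tz":0,"turn":0}
    - {"tx":0,"ty":0,"tz":0,"turn":-0.1249}
    - {"tx":0,"ty":0,"tz":0,"turn":-0.1249}

```text
time: 2.45
position: [0.5527, -0.1516, 0.2305]
orientation: [-3.037, -0.801, 0.001]
wrist_force: [-0.4, -0.6, -0.3]
opening: 0.0428
grip_force: 0.0
```

Request:
jog_arm:
  series:
    - {"tx":0,"ty":0,"tz":0,"turn":-0.1249}
    - {"tx":0,"ty":0,"tz":0,"turn":-0.1249}
    - {"tx":0,"ty":0,"tz":0,"turn":-0.1249}
    - {"tx":0,"ty":0,"tz":0,"turn":-0.1249}
    - {"tx":0,"ty":0,"tz":0,"turn":-0.1249}

```text
time: 2.87
position: [0.5514, -0.1535, 0.2312]
orientation: [-2.646, -1.693, 0.0]
wrist_force: [0.6, -0.5, 0.0]
opening: 0.0427
grip_force: 0.0
```

Request:
jog_arm:
  series:
    - {"tx":0,"ty":0,"tz":0,"turn":-0.1249}
    - {"tx":0,"ty":0,"tz":0,"turn":-0.1249}
    - {"tx":0,"ty":0,"tz":0,"turn":-0.1249}
    - {"tx":0,"ty":0,"tz":0,"turn":-0.1249}
    - {"tx":0,"ty":0,"tz":0,"turn":-0.1249}

```text
time: 3.28
position: [0.5513, -0.1535, 0.2312]
orientation: [-1.998, -2.424, 0.0]
wrist_force: [0.1, -0.2, -0.4]
opening: 0.0426
grip_force: 0.0
```

Request:
jog_arm:
  series:
    - {"tx":0,"ty":0,"tz":0,"turn":-0.1249}
    - {"tx":0,"ty":0,"tz":0,"turn":-0.1249}
    - {"tx":0,"ty":0,"tz":0,"turn":-0.1249}
    - {"tx":0,"ty":0,"tz":0,"turn":-0.1249}
    - {"tx":0,"ty":0,"tz":0,"turn":-0.1249}

```text
time: 3.7
position: [0.5514, -0.1535, 0.2313]
orientation: [-1.157, -2.921, -0.0]
wrist_force: [0.4, -0.0, 0.0]
opening: 0.0429
grip_force: 0.0
```

Request:
jog_arm:
  series:
    - {"tx":0,"ty":0,"tz":0,"turn":-0.1249}
    - {"tx":0,"ty":0,"tz":0,"turn":-0.1249}
    - {"tx":0,"ty":0,"tz":0,"turn":-0.1249}
    - {"tx":0,"ty":0,"tz":0,"turn":-0.1249}
    - {"tx":0,"ty":0,"tz":0,"turn":-0.1249}

```text
time: 4.12
position: [0.5514, -0.1535, 0.2313]
orientation: [-0.204, -3.135, -0.0]
wrist_force: [-0.1, 0.7, 0.9]
opening: 0.0424
grip_force: 0.0
```

Request:
jog_arm:
  series:
    - {"tx":0,"ty":0,"tz":0,"turn":-0.1249}
    - {"tx":0,"ty":0,"tz":0,"turn":-0.1249}
    - {"tx":0,"ty":0,"tz":0,"turn":-0.1249}
    - {"tx":0,"ty":0,"tz":0,"turn":-0.1249}
    - {"tx":0,"ty":0,"tz":30,"turn":-0.1249}

```text
time: 4.53
position: [0.5537, -0.1541, 0.2055]
orientation: [-0.768, 3.04, -0.006]
wrist_force: [3.2, -0.7, 0.1]
opening: 0.0429
grip_force: 0.0
```

```bash
cat >> h.py <<'E'
def delta(x,y,z=None,xyaw=None):
    "print tool-frame move (mm, rad) to the target"
    o=arm.get_obs(); r=R.from_rotvec(o["orientation"]).as_matrix(); p=np.array(o["position"])
    d=r.T@(np.array([x,y,p[2] if z is None else z])-p)*1000
    yaw=np.arctan2(r[1,0],r[0,0]); t=None if xyaw is None else round(yaw-np.radians(xyaw),3)
    print("delta",np.round(d,1),"turn",t,"xyaw",round(np.degrees(yaw),1),"q6",round(o["qpos"][5],2))
E
python3 -c "
from h import *
st();delta(.5525,-.1525,.096,-144.3)
im=shot('wrist','w1')
pin(im,'tip_left','tip_right')"
```

```text
t 4.53 pos [ 0.5537 -0.1541  0.2055] x [-0.88  -0.475 -0.005] y [-0.475  0.88  -0.005] z [ 0.007 -0.002 -1.   ] q6 -0.77 F [ 3.2 -0.7  0.1] op 0.0429 gf 0.0
delta [  0.8   2.6 109.5] turn -0.128 xyaw -151.7 q6 -0.77
tip_left [ 0.5519 -0.1533  0.1235] 0.75
tip_right [ 0.5396 -0.2099  0.118 ] 0.59
```

View pics/w1.png

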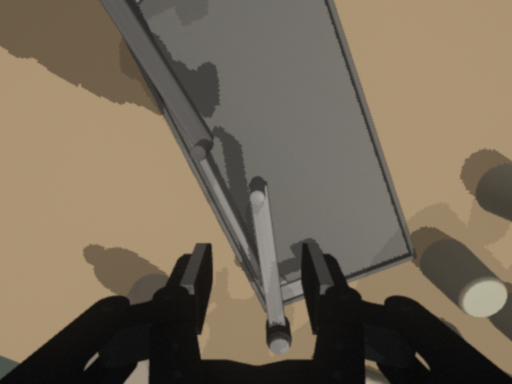

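The wrist view shows the left pin (tip at about (258,190)) between the fingers' line of approach. Descending, pinching and swinging.

Request:
jog_arm:
  series:
    - {"tx":0,"ty":2,"tz":37,"turn":-0.12}
    - {"tx":0,"ty":0,"tz":37,"turn":0}
    - {"tx":0,"ty":0,"tz":20,"turn":0}
    - {"tx":0,"ty":0,"tz":12,"turn":0}
    - {"tx":0,"ty":0,"tz":0,"turn":0}

```text
time: 5.1
position: [0.5494, -0.1514, 0.0939]
orientation: [0.933, -2.997, -0.003]
wrist_force: [0.2, -0.9, -0.9]
opening: 0.0428
grip_force: 0.0
```

Request:
jog_arm:
  series:
    - {"tx":0,"ty":0,"tz":0,"turn":0}
    - {"tx":0,"ty":0,"tz":0,"turn":0}
    - {"tx":0,"ty":0,"tz":0,"turn":0}
    - {"tx":0,"ty":0,"tz":0,"turn":0}
    - {"tx":0,"ty":0,"tz":0,"turn":0}
  grip: 1
  grip_force: 30

```text
time: 5.52
position: [0.5515, -0.1521, 0.0971]
orientation: [-0.939, 2.996, -0.002]
wrist_force: [-0.5, -0.2, 7.6]
opening: 0.0109
grip_force: 29.3
```

Request:
jog_arm:
  series:
    - {"tx":-1,"ty":18,"tz":-2,"turn":0.12}
    - {"tx":-1,"ty":18,"tz":0,"turn":0.12}
    - {"tx":-1,"ty":18,"tz":0,"turn":0.12}
    - {"tx":-1,"ty":18,"tz":0,"turn":0.12}
    - {"tx":-1,"ty":18,"tz":0,"turn":0.12}

```text
time: 5.93
position: [0.5244, -0.0663, 0.0976]
orientation: [-0.003, 3.139, 0.001]
wrist_force: [25.2, -0.2, -31.0]
opening: 0.0104
grip_force: 29.8
```

Request:
jog_arm:
  series:
    - {"tx":-1,"ty":18,"tz":0,"turn":0.12}
    - {"tx":-1,"ty":18,"tz":0,"turn":0.12}
    - {"tx":-1,"ty":18,"tz":0,"turn":0.12}
    - {"tx":-1,"ty":18,"tz":0,"turn":0.12}
    - {"tx":-1,"ty":12,"tz":0,"turn":0.08}

```text
time: 6.35
position: [0.5473, 0.0127, 0.0975]
orientation: [0.866, 3.016, -0.003]
wrist_force: [13.8, -11.9, -19.5]
opening: 0.0106
grip_force: 30.7
```

```bash
python3 -c "
from h import *
st();delta(.5564,.0275,None,142)"
```

```text
t 6.35 pos [0.5473 0.0127 0.0975] x [-0.848  0.53  -0.004] y [ 0.53   0.848 -0.001] z [ 0.003 -0.003 -1.   ] q6 0.58 F [ 13.8 -11.9 -19.5] op 0.0106 gf 30.7
delta [ 0.2 17.4 -0. ] turn 0.104 xyaw 148.0 q6 0.58
```

Request:
jog_arm:
  series:
    - {"tx":-2,"ty":8,"tz":1,"turn":0.05}
    - {"tx":-1,"ty":8,"tz":0,"turn":0.05}
    - {"tx":0,"ty":4,"tz":0,"turn":0}
    - {"tx":0,"ty":0,"tz":0,"turn":0}
    - {"tx":0,"ty":0,"tz":0,"turn":0}

```text
time: 6.77
position: [0.5564, 0.0253, 0.097]
orientation: [-1.008, -2.973, 0.01]
wrist_force: [-24.4, -20.3, 18.8]
opening: 0.0106
grip_force: 35.1
```

```bash
python3 -c "
from h import *
st();delta(.5564,.0275,None,142)"
```

```text
t 6.77 pos [0.5564 0.0253 0.097 ] x [-0.794  0.608  0.001] y [ 0.608  0.794 -0.007] z [-0.005 -0.005 -1.   ] q6 0.7 F [-24.4 -20.3  18.8] op 0.0106 gf 35.1
delta [ 1.3  1.8 -0. ] turn 0.009 xyaw 142.5 q6 0.7
```

Request:
jog_arm:
  series:
    - {"tx":0,"ty":-3,"tz":0,"turn":0}
    - {"tx":0,"ty":0,"tz":0,"turn":0}
    - {"tx":0,"ty":0,"tz":-15,"turn":0}
    - {"tx":0,"ty":0,"tz":-30,"turn":0}
    - {"tx":0,"ty":0,"tz":-30,"turn":0}
  grip: 0.5

```text
time: 7.18
position: [0.557, 0.0254, 0.1724]
orientation: [-1.006, -2.975, 0.0]
wrist_force: [0.5, -0.2, -0.1]
opening: 0.0428
grip_force: 0.0
```

Request:
jog_arm:
  series:
    - {"tx":-22,"ty":-32,"tz":0,"turn":0}
    - {"tx":-22,"ty":-32,"tz":0,"turn":0}
    - {"tx":-22,"ty":-32,"tz":0,"turn":0}
    - {"tx":-22,"ty":-32,"tz":0,"turn":0}
    - {"tx":-22,"ty":-32,"tz":0,"turn":0}

```text
time: 7.6
position: [0.548, -0.1704, 0.1723]
orientation: [1.005, 2.975, 0.0]
wrist_force: [0.5, 0.8, 0.5]
opening: 0.0427
grip_force: 0.0
```

Request:
jog_arm:
  series:
    - {"tx":-22,"ty":-32,"tz":0,"turn":0}
    - {"tx":0,"ty":0,"tz":0,"turn":0.1249}
    - {"tx":0,"ty":0,"tz":0,"turn":0.1249}
    - {"tx":0,"ty":0,"tz":0,"turn":0.1249}
    - {"tx":0,"ty":0,"tz":0,"turn":0.1249}

```text
time: 8.02
position: [0.5464, -0.2078, 0.1721]
orientation: [1.719, 2.628, 0.001]
wrist_force: [0.3, 0.3, -0.4]
opening: 0.0428
grip_force: 0.0
```

Request:
jog_arm:
  series:
    - {"tx":0,"ty":0,"tz":0,"turn":0.1249}
    - {"tx":0,"ty":0,"tz":0,"turn":0.1249}
    - {"tx":0,"ty":0,"tz":0,"turn":0.1249}
    - {"tx":0,"ty":0,"tz":0,"turn":0.1249}
    - {"tx":0,"ty":0,"tz":0,"turn":0.1249}

```text
time: 8.43
position: [0.5465, -0.2074, 0.1721]
orientation: [2.443, 1.974, 0.001]
wrist_force: [-0.7, -0.7, -0.2]
opening: 0.0427
grip_force: 0.0
```

Request:
jog_arm:
  series:
    - {"tx":0,"ty":0,"tz":0,"turn":0.1249}
    - {"tx":0,"ty":0,"tz":0,"turn":0.1249}
    - {"tx":0,"ty":0,"tz":0,"turn":0.1249}
    - {"tx":0,"ty":0,"tz":0,"turn":0}

```text
time: 8.77
position: [0.5464, -0.2074, 0.172]
orientation: [2.768, 1.484, 0.001]
wrist_force: [0.0, -0.3, -0.0]
opening: 0.0427
grip_force: 0.0
```

```bash
python3 -c "
from h import *
im=shot('wrist')
pin(im,'tip_left','tip_right')
im=shot('scene')
pin(im,'tip_left','tip_right')
st();delta(.544,-.205,.096,58.4)"
```

```text
tip_right [ 0.5423 -0.2086  0.1181] 0.65
tip_left [0.5574 0.0228 0.1192] 0.7
tip_right [ 0.5419 -0.2085  0.1183] 0.65
t 9.07 pos [ 0.546  -0.2075  0.1714] x [0.546 0.838 0.   ] y [ 0.838 -0.546  0.   ] z [ 0. -0. -1.] q6 1.78 F [0.1 0.  0.3] op 0.0428 gf 0.0
delta [ 1.  -3.  75.4] turn -0.026 xyaw 56.9 q6 1.78
```

Request:
jog_arm:
  series:
    - {"tx":0,"ty":-3,"tz":35,"turn":0}
    - {"tx":0,"ty":0,"tz":25,"turn":0}
    - {"tx":0,"ty":0,"tz":13,"turn":0}
    - {"tx":0,"ty":0,"tz":0,"turn":0}

```text
time: 9.4
position: [0.5416, -0.2051, 0.0954]
orientation: [-2.759, -1.494, 0.005]
wrist_force: [-0.1, 0.7, 0.2]
opening: 0.0427
grip_force: 0.0
```

Request:
jog_arm:
  series:
    - {"tx":0,"ty":0,"tz":0,"turn":0}
    - {"tx":0,"ty":0,"tz":0,"turn":0}
    - {"tx":0,"ty":0,"tz":0,"turn":0}
    - {"tx":0,"ty":0,"tz":0,"turn":0}
  grip: 1

```text
time: 9.73
position: [0.5442, -0.2061, 0.0997]
orientation: [2.762, 1.494, 0.002]
wrist_force: [0.1, 0.3, 7.3]
opening: 0.0105
grip_force: 29.5
```

Request:
jog_arm:
  series:
    - {"tx":-1,"ty":-18,"tz":0,"turn":-0.12}
    - {"tx":-1,"ty":-18,"tz":0,"turn":-0.12}
    - {"tx":-1,"ty":-18,"tz":0,"turn":-0.12}
    - {"tx":-1,"ty":-18,"tz":0,"turn":-0.12}
    - {"tx":-1,"ty":-18,"tz":0,"turn":-0.12}

```text
time: 10.15
position: [0.4583, -0.1836, 0.0997]
orientation: [2.189, 2.245, -0.005]
wrist_force: [0.8, -31.3, -2.4]
opening: 0.0106
grip_force: 29.2
```

```bash
python3 -c "
from h import *
st();delta(.3461,-.2417,None,142)
p=np.array(arm.get_obs()['position'][:2])-np.array([.4643,-.3341]);print(np.linalg.norm(p),np.degrees(np.arctan2(p[1],p[0])))"
```

```text
t 10.15 pos [ 0.4583 -0.1836  0.0997] x [-0.025  1.    -0.007] y [1.    0.025 0.002] z [ 0.002 -0.007 -1.   ] q6 1.17 F [  0.8 -31.3  -2.4] op 0.0106 gf 29.2
delta [ -55.2 -113.6    0.2] turn -0.882 xyaw 91.5 q6 1.17
0.15060600800609372 92.2975819979219
```

Request:
jog_arm:
  series:
    - {"tx":-3,"ty":-18,"tz":0,"turn":-0.12}
    - {"tx":-1,"ty":-18,"tz":0,"turn":-0.12}
    - {"tx":-1,"ty":-18,"tz":0,"turn":-0.12}
    - {"tx":-1,"ty":-18,"tz":0,"turn":-0.12}
    - {"tx":-1,"ty":-18,"tz":0,"turn":-0.12}

```text
time: 10.57
position: [0.3752, -0.2132, 0.0999]
orientation: [1.426, 2.792, -0.004]
wrist_force: [16.5, -23.0, -12.5]
opening: 0.0106
grip_force: 29.1
```

Request:
jog_arm:
  series:
    - {"tx":-1,"ty":-18,"tz":0,"turn":-0.12}
    - {"tx":-1,"ty":-10,"tz":0,"turn":-0.08}
    - {"tx":0,"ty":-6,"tz":0,"turn":-0.04}
    - {"tx":0,"ty":0,"tz":0,"turn":0}

```text
time: 10.9
position: [0.3502, -0.2366, 0.0999]
orientation: [1.088, 2.941, -0.005]
wrist_force: [7.5, -12.5, -3.3]
opening: 0.0106
grip_force: 30.5
```

```bash
python3 -c "
from h import *
st();delta(.3461,-.2417,None,142)"
```

```text
t 10.9 pos [ 0.3502 -0.2366  0.0999] x [-0.759  0.651 -0.006] y [ 0.651  0.759 -0.001] z [ 0.004 -0.005 -1.   ] q6 0.12 F [  7.5 -12.5  -3.3] op 0.0106 gf 30.5
delta [-0.2 -6.5  0. ] turn -0.046 xyaw 139.4 q6 0.12
```

Request:
jog_arm:
  series:
    - {"tx":0,"ty":-5,"tz":0,"turn":-0.04}
    - {"tx":0,"ty":-4,"tz":0,"turn":0}
    - {"tx":0,"ty":0,"tz":0,"turn":0}
    - {"tx":0,"ty":0,"tz":0,"turn":0}

```text
time: 11.23
position: [0.3456, -0.2423, 0.0998]
orientation: [1.032, 2.961, -0.002]
wrist_force: [11.4, -7.7, -3.1]
opening: 0.0108
grip_force: 30.6
```

```bash
python3 -c "
from h import *
st();delta(.3461,-.2417,None,142)"
```

```text
t 11.23 pos [ 0.3456 -0.2423  0.0998] x [-0.784  0.621 -0.006] y [0.621 0.784 0.001] z [ 0.005 -0.003 -1.   ] q6 0.06 F [11.4 -7.7 -3.1] op 0.0108 gf 30.6
delta [-0.   0.8  0. ] turn -0.007 xyaw 141.6 q6 0.06
```

Request:
jog_arm:
  series:
    - {"tx":0,"ty":-3,"tz":0,"turn":0}
    - {"tx":0,"ty":-2,"tz":0,"turn":0}
    - {"tx":0,"ty":0,"tz":0,"turn":0}
    - {"tx":0,"ty":0,"tz":0,"turn":0}

```text
time: 11.57
position: [0.345, -0.243, 0.0998]
orientation: [1.026, 2.96, 0.012]
wrist_force: [36.4, 23.7, -5.2]
opening: 0.0102
grip_force: 31.8
```

Request:
jog_arm:
  series:
    - {"tx":0,"ty":3,"tz":0,"turn":0}
    - {"tx":0,"ty":0,"tz":0,"turn":0}
    - {"tx":0,"ty":0,"tz":-40,"turn":0}
    - {"tx":0,"ty":0,"tz":-40,"turn":0}
    - {"tx":0,"ty":0,"tz":-30,"turn":0}
  grip: 0.4

```text
time: 11.98
position: [0.3417, -0.2424, 0.2114]
orientation: [1.033, 2.965, -0.001]
wrist_force: [0.9, -1.1, 0.3]
opening: 0.0513
grip_force: 0.0
```

Request:
jog_arm:
  series:
    - {"tx":21,"ty":34,"tz":0,"turn":0}
    - {"tx":21,"ty":34,"tz":0,"turn":0}
    - {"tx":21,"ty":34,"tz":0,"turn":0}
    - {"tx":21,"ty":34,"tz":0,"turn":0}
    - {"tx":21,"ty":34,"tz":0,"turn":0}

```text
time: 12.4
position: [0.3649, -0.0423, 0.2089]
orientation: [1.034, 2.965, 0.0]
wrist_force: [1.8, 0.3, 0.1]
opening: 0.0512
grip_force: 0.0
```

Request:
jog_arm:
  series:
    - {"tx":21,"ty":34,"tz":0,"turn":0}
    - {"tx":21,"ty":34,"tz":0,"turn":0}
    - {"tx":21,"ty":34,"tz":0,"turn":0}
    - {"tx":21,"ty":34,"tz":0,"turn":0}
    - {"tx":21,"ty":34,"tz":0,"turn":0}

```text
time: 12.82
position: [0.3883, 0.1567, 0.209]
orientation: [1.032, 2.966, 0.001]
wrist_force: [1.8, -0.4, 0.4]
opening: 0.051
grip_force: 0.0
```

Request:
jog_arm:
  series:
    - {"tx":21,"ty":34,"tz":0,"turn":0}
    - {"tx":21,"ty":34,"tz":0,"turn":0}
    - {"tx":21,"ty":34,"tz":0,"turn":0}
    - {"tx":21,"ty":34,"tz":0,"turn":0}
    - {"tx":21,"ty":34,"tz":0,"turn":0}

```text
time: 13.23
position: [0.4117, 0.3552, 0.2087]
orientation: [1.033, 2.966, 0.001]
wrist_force: [0.8, -0.4, 0.6]
opening: 0.051
grip_force: 0.0
```

Request:
jog_arm:
  series:
    - {"tx":21,"ty":34,"tz":0,"turn":0}
    - {"tx":0,"ty":0,"tz":0,"turn":0.1249}
    - {"tx":0,"ty":0,"tz":0,"turn":0.1249}
    - {"tx":0,"ty":0,"tz":0,"turn":0.1249}
    - {"tx":0,"ty":0,"tz":0,"turn":0.1249}

```text
time: 13.65
position: [0.4166, 0.393, 0.2085]
orientation: [1.742, 2.614, 0.0]
wrist_force: [-0.4, -0.1, 0.1]
opening: 0.051
grip_force: 0.0
```

Request:
jog_arm:
  series:
    - {"tx":0,"ty":0,"tz":0,"turn":0.1249}
    - {"tx":0,"ty":0,"tz":0,"turn":0.1249}
    - {"tx":0,"ty":0,"tz":0,"turn":0.1249}
    - {"tx":0,"ty":0,"tz":0,"turn":0.05}

```text
time: 13.98
position: [0.4167, 0.3927, 0.2087]
orientation: [2.256, 2.186, 0.001]
wrist_force: [0.9, 0.4, 0.1]
opening: 0.0513
grip_force: 0.0
```

Run:
```python
from h import *
im=shot("wrist","w2"); P=pts(im)
pin(im,"board_grip")
st();delta(.424,.3925,.01,89)
im=shot("top","top2");pin(im,"tip_left","tip_right","board_grip","seat");P=pts(im)
def blobs(lo,hi,box,mn=3):
    m=(im["z_map"]>0)&(P[...,2]>lo)&(P[...,2]<hi)&(P[...,0]>box[0])&(P[...,0]<box[1])&(P[...,1]>box[2])&(P[...,1]<box[3])
    n,l=cv2.connectedComponents(m.astype(np.uint8))
    for i in range(1,n):
        Q=P[l==i]
        if len(Q)>=mn: print(len(Q),np.round(Q.mean(0),4),[np.round(x,1) for x in cv2.minAreaRect((Q[:,:2]*1000).astype(np.float32))])
blobs(.107,.13,(.3,.72,-.5,.05)); blobs(.084,.106,(.3,.72,-.5,.05),50)
```

```text
board_grip [0.4189 0.3935 0.0204] 0.7
t 14.08 pos [0.4167 0.3927 0.2087] x [0.025 1.    0.   ] y [ 1.    -0.025  0.   ] z [ 0.  0. -1.] q6 2.35 F [-0.5 -0.2  0.2] op 0.0511 gf 0.0
delta [-1.000e-01  7.200e+00  1.987e+02] turn -0.007 xyaw 88.6 q6 2.35
tip_left [0.555  0.022  0.1212] 0.58
tip_right [ 0.3486 -0.2434  0.1211] 0.9
board_grip [0.4248 0.393  0.0183] 0.62
seat [ 0.5119 -0.1525  0.0769] 0.58
9 [ 0.672  -0.0657  0.108 ] [array([672.5, -65.9]), array([ 7. , 13.2]), np.float64(70.6)]
16 [0.5554 0.0268 0.12  ] [array([555.3,  26.8]), array([9.3, 9.4]), np.float64(46.3)]
15 [ 0.4682 -0.332   0.108 ] [array([ 468.4, -331.3]), array([13.9, 13.8]), np.float64(50.2)]
25 [ 0.3483 -0.2401  0.117 ] [array([ 347.7, -240.7]), array([10.7,  9.9]), np.float64(46.0)]
322 [ 0.6198 -0.0226  0.0916] [array([618.7, -19.3]), array([ 22. , 166.5]), np.float64(50.9)]
390 [ 0.4124 -0.2898  0.0914] [array([ 408.7, -290.1]), array([ 23. , 166.9]), np.float64(54.2)]
```

View pics/w2.png

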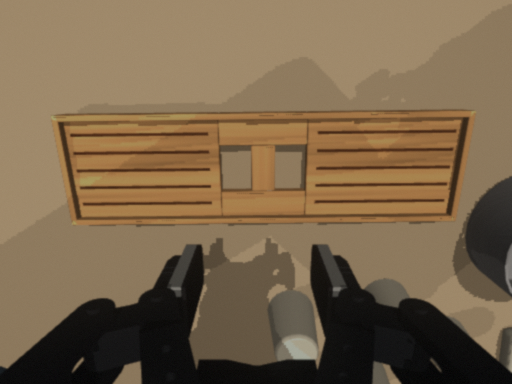

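Run:
```python
from h import *
im=shot("wrist"); P=pts(im)
for uv in [(262,167),(236,167),(291,167)]:
    print(uv,np.round(P[uv[1],uv[0]],4))
g=cv2.cvtColor(im["frame"],6)
m=(P[...,2]>.014)&(im["z_map"]>0)&(P[...,1]>.3)&(P[...,1]<.47)&(P[...,0]>.2)&(P[...,0]<.65)&(P[...,2]<.05)
l=m.astype(np.uint8)
n,lab,s,c=cv2.connectedComponentsWithStats(l); i=1+s[1:,4].argmax()
Q=P[lab==i];print([np.round(x,1) for x in cv2.minAreaRect((Q[:,:2]*1000).astype(np.float32))])
h=(P[...,2]<.008)&(abs(P[...,0]-.42)<.07)&(abs(P[...,1]-.393)<.035)&(im["z_map"]>0)
n,lab=cv2.connectedComponents(h.astype(np.uint8))
for i in range(1,n):
    Q=P[lab==i]
    if len(Q)>100: print("slot",len(Q),[np.round(x,1) for x in cv2.minAreaRect((Q[:,:2]*1000).astype(np.float32))])
st()
```

```text
(262, 167) [0.4218 0.3933 0.0249]
(236, 167) [0.3938 0.3882 0.0007]
(291, 167) [0.4537 0.3869 0.0007]
[array([422.6, 391.4]), array([112.4, 401.5]), np.float64(88.9)]
slot 1335 [array([393.7, 388. ]), array([48.7, 33.2]), np.float64(88.7)]
slot 1324 [array([452.3, 386.9]), array([48.7, 32.7]), np.float64(89.1)]
t 14.38 pos [0.4165 0.3928 0.2083] x [ 0.023  1.    -0.   ] y [ 1.    -0.023  0.   ] z [ 0. -0. -1.] q6 2.35 F [-0.3  0.6 -0.4] op 0.0512 gf 0.0
```

The wrist view shows the grip bar at about (262,167) between its two slots. Measured bar centre is (0.423, 0.391); descending onto it.

Request:
jog_arm:
  series:
    - {"tx":-2,"ty":6,"tz":35,"turn":0}
    - {"tx":0,"ty":0,"tz":40,"turn":0}
    - {"tx":0,"ty":0,"tz":40,"turn":0}
    - {"tx":0,"ty":0,"tz":30,"turn":0}
    - {"tx":0,"ty":0,"tz":0,"turn":0}
  grip: 0.48

```text
time: 14.8
position: [0.4197, 0.3881, 0.0577]
orientation: [-2.247, -2.195, 0.013]
wrist_force: [-1.0, -0.8, -1.4]
opening: 0.0446
grip_force: 0.0
```

```bash
python3 -c "
from h import *
st();delta(.4228,.391,.006,89)"
```

```text
t 14.8 pos [0.4197 0.3881 0.0577] x [ 0.023  1.    -0.006] y [ 1.    -0.023 -0.006] z [-0.006 -0.006 -1.   ] q6 2.34 F [-1.  -0.8 -1.4] op 0.0446 gf 0.0
delta [ 3.3  3.4 51.7] turn -0.006 xyaw 88.7 q6 2.34
```

Request:
jog_arm:
  series:
    - {"tx":0,"ty":0,"tz":0,"turn":0}
    - {"tx":0,"ty":0,"tz":20,"turn":0}
    - {"tx":0,"ty":0,"tz":20,"turn":0}
    - {"tx":0,"ty":0,"tz":15,"turn":0}
    - {"tx":0,"ty":0,"tz":0,"turn":0}

```text
time: 15.22
position: [0.4225, 0.3908, 0.0084]
orientation: [-2.247, -2.195, 0.0]
wrist_force: [-0.4, -0.5, 0.2]
opening: 0.0442
grip_force: 0.0
```

Request:
jog_arm:
  series:
    - {"tx":0,"ty":0,"tz":0,"turn":0}
    - {"tx":0,"ty":0,"tz":0,"turn":0}
    - {"tx":0,"ty":0,"tz":0,"turn":0}
    - {"tx":0,"ty":0,"tz":0,"turn":0}
  grip: 1
  grip_force: 80

```text
time: 15.55
position: [0.4235, 0.3918, 0.0111]
orientation: [-2.247, -2.195, -0.005]
wrist_force: [-3.1, -2.6, 9.7]
opening: 0.0215
grip_force: 79.3
```

```bash
python3 -c "
from h import *
st()"
```

```text
t 15.55 pos [0.4235 0.3918 0.0111] x [0.024 1.    0.002] y [ 1.    -0.024  0.002] z [ 0.002  0.002 -1.   ] q6 2.34 F [-3.1 -2.6  9.7] op 0.0215 gf 79.3
```

Request:
jog_arm:
  series:
    - {"tx":0,"ty":0,"tz":-15,"turn":0}
    - {"tx":0,"ty":0,"tz":-35,"turn":0}
    - {"tx":0,"ty":0,"tz":-40,"turn":0}
    - {"tx":0,"ty":0,"tz":-40,"turn":0}
    - {"tx":0,"ty":0,"tz":-30,"turn":0}

```text
time: 15.97
position: [0.4229, 0.3911, 0.1735]
orientation: [2.247, 2.195, 0.006]
wrist_force: [0.9, 0.4, -4.9]
opening: 0.0218
grip_force: 80.2
```

```bash
python3 -c "
from h import *
st()
im=shot('scene','s2');im=shot('wrist','w3')"
```

```text
t 15.97 pos [0.4229 0.3911 0.1735] x [0.024 1.    0.003] y [ 1.    -0.024  0.003] z [ 0.003  0.003 -1.   ] q6 2.34 F [ 0.9  0.4 -4.9] op 0.0218 gf 80.2
```

View pics/s2.png

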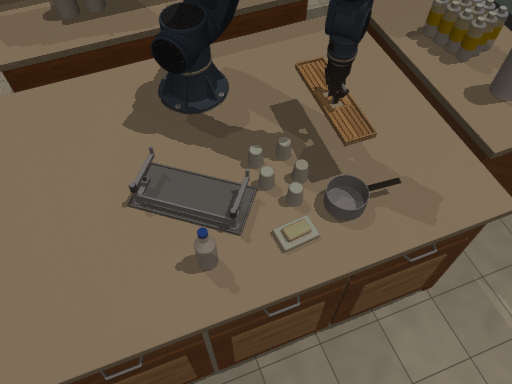

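The board hangs level in the gripper (near (335,100)), and both rack arms are out. Carrying it over.

Request:
jog_arm:
  series:
    - {"tx":-20,"ty":4,"tz":0,"turn":0}
    - {"tx":-34,"ty":6,"tz":0,"turn":-0.05}
    - {"tx":-36,"ty":8,"tz":0,"turn":-0.05}
    - {"tx":-36,"ty":10,"tz":0,"turn":-0.05}
    - {"tx":-36,"ty":12,"tz":0,"turn":-0.05}

```text
time: 16.48
position: [0.4686, 0.2298, 0.1687]
orientation: [-2.013, -2.412, -0.0]
wrist_force: [0.6, 1.5, -5.2]
opening: 0.0216
grip_force: 80.2
```

Request:
jog_arm:
  series:
    - {"tx":-34,"ty":-4,"tz":0,"turn":-0.06}
    - {"tx":-34,"ty":-6,"tz":0,"turn":-0.06}
    - {"tx":-34,"ty":-8,"tz":0,"turn":-0.06}
    - {"tx":-34,"ty":-10,"tz":0,"turn":-0.06}
    - {"tx":-30,"ty":-12,"tz":0,"turn":-0.06}

```text
time: 16.9
position: [0.479, 0.0583, 0.1686]
orientation: [1.631, 2.685, 0.0]
wrist_force: [1.1, -0.6, -5.6]
opening: 0.0219
grip_force: 80.2
```

```bash
python3 -c "
from h import *
st();delta(.509,-.150,.165,142.1)"
```

```text
t 16.9 pos [0.479  0.0583 0.1686] x [-0.461  0.887 -0.   ] y [0.887 0.461 0.   ] z [ 0. -0. -1.] q6 1.21 F [ 1.1 -0.6 -5.6] op 0.0219 gf 80.2
delta [-198.7  -69.4    3.7] turn -0.43 xyaw 117.4 q6 1.21
```

Request:
jog_arm:
  series:
    - {"tx":-33,"ty":-11,"tz":0,"turn":0}
    - {"tx":-33,"ty":-12,"tz":0,"turn":0}
    - {"tx":-34,"ty":-12,"tz":0,"turn":0}
    - {"tx":-34,"ty":-12,"tz":0,"turn":0}
    - {"tx":-34,"ty":-12,"tz":0,"turn":0}

```text
time: 17.32
position: [0.5035, -0.1179, 0.1687]
orientation: [1.635, 2.682, 0.0]
wrist_force: [1.9, 0.2, -5.7]
opening: 0.0218
grip_force: 80.2
```

Request:
jog_arm:
  series:
    - {"tx":-31,"ty":-10,"tz":0,"turn":-0.11}
    - {"tx":0,"ty":0,"tz":0,"turn":-0.11}
    - {"tx":0,"ty":0,"tz":0,"turn":-0.11}
    - {"tx":0,"ty":0,"tz":0,"turn":-0.1}
    - {"tx":0,"ty":0,"tz":0,"turn":0}

```text
time: 17.73
position: [0.5089, -0.1485, 0.1684]
orientation: [-1.018, -2.972, 0.0]
wrist_force: [0.3, 0.7, -5.8]
opening: 0.0217
grip_force: 80.3
```

Run:
```python
from h import *
st();delta(.509,-.150,.145,142.1)
im=shot("wrist","w3");pin(im,"tip_left","tip_right","board","seat")
im=shot("top","t3");P=pts(im);pin(im,"tip_left","tip_right","board","seat")
m=(im["z_map"]>0)&(P[...,2]>.165)&(P[...,2]<.205)&(P[...,0]>.25)&(P[...,0]<.7)&(P[...,1]>-.45)&(P[...,1]<.1)
n,lab,s,c=cv2.connectedComponentsWithStats(m.astype(np.uint8)); 
for i in range(1,n):
    if s[i,4]>200: Q=P[lab==i];print(len(Q),Q[:,2].mean(),[np.round(x,1) for x in cv2.minAreaRect((Q[:,:2]*1000).astype(np.float32))])
```

```text
t 17.73 pos [ 0.5089 -0.1485  0.1684] x [-0.79   0.613  0.   ] y [ 0.613  0.79  -0.   ] z [-0.  0. -1.] q6 0.38 F [ 0.3  0.7 -5.8] op 0.0217 gf 80.3
delta [-1.1 -1.1 23.4] turn 0.001 xyaw 142.2 q6 0.38
board [ 0.5064 -0.1493  0.1592] 0.6
tip_left [7.247e-01 3.086e-01 1.000e-04] 0.73
tip_right [ 0.7589 -0.1842  0.001 ] 0.69
board [ 0.506  -0.1475  0.1576] 0.81
seat [ 0.5082 -0.1521  0.079 ] 0.83
3226 0.18311537323494048 [array([560.3, -81.5]), array([235.6, 112.8]), np.float64(51.9)]
```

View pics/w3.png

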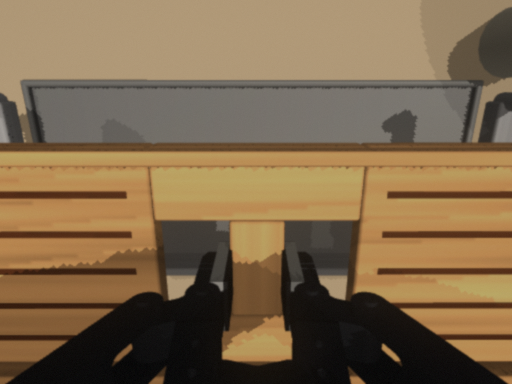

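Request:
jog_arm:
  series:
    - {"tx":-2,"ty":-1,"tz":18,"turn":0}
    - {"tx":0,"ty":0,"tz":20,"turn":0}
    - {"tx":0,"ty":0,"tz":20,"turn":0}
    - {"tx":0,"ty":0,"tz":15,"turn":0}
    - {"tx":0,"ty":0,"tz":0,"turn":0}

```text
time: 18.65
position: [0.5084, -0.1497, 0.0925]
orientation: [-1.024, -2.965, 0.0]
wrist_force: [-1.9, 0.7, -5.9]
opening: 0.0216
grip_force: 80.3
```

Request:
jog_arm:
  series:
    - {"tx":0,"ty":0,"tz":3,"turn":0}
    - {"tx":0,"ty":0,"tz":2,"turn":0}
    - {"tx":0,"ty":0,"tz":1,"turn":0}
    - {"tx":0,"ty":0,"tz":0,"turn":0}

```text
time: 18.98
position: [0.5105, -0.1504, 0.0899]
orientation: [1.025, 2.969, 0.0]
wrist_force: [-0.2, 0.6, -5.1]
opening: 0.0217
grip_force: 80.4
```

Request:
jog_arm:
  series:
    - {"tx":0,"ty":0,"tz":1,"turn":0}
    - {"tx":0,"ty":0,"tz":1,"turn":0}
    - {"tx":0,"ty":0,"tz":0,"turn":0}

```text
time: 19.23
position: [0.5107, -0.1504, 0.089]
orientation: [1.024, 2.968, 0.0]
wrist_force: [-7.4, 2.3, 16.6]
opening: 0.0215
grip_force: 83.0
```

```bash
python3 -c "
from h import *
st()
im=shot('scene','s3')
pin(im,'board','seat','tip_left','tip_right')"
```

```text
t 19.23 pos [ 0.5107 -0.1504  0.089 ] x [-0.787  0.617 -0.002] y [0.617 0.787 0.001] z [ 0.002 -0.001 -1.   ] q6 0.38 F [-7.4  2.3 16.6] op 0.0215 gf 83.0
board [ 0.5095 -0.1529  0.0769] 0.63
seat [ 0.5082 -0.1579  0.0751] 0.62
tip_right [ 0.3442 -0.246   0.1209] 0.58
```

View pics/s3.png

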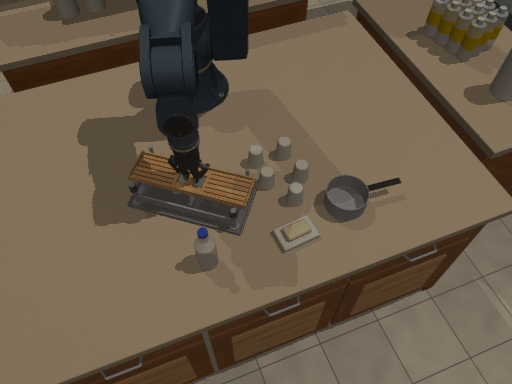

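The board sits on the arms, with pins at (152,151) and (248,173) outside its near edge and hubs at (133,187) and (234,212) outside the far edge. Releasing.

Request:
jog_arm:
  series:
    - {"tx":0,"ty":0,"tz":-1,"turn":0}
    - {"tx":0,"ty":0,"tz":0,"turn":0}
    - {"tx":0,"ty":0,"tz":0,"turn":0}
    - {"tx":0,"ty":0,"tz":0,"turn":0}
  grip: 0.5

```text
time: 19.82
position: [0.5103, -0.1503, 0.0885]
orientation: [1.025, 2.969, 0.0]
wrist_force: [0.3, 0.2, -0.7]
opening: 0.0425
grip_force: 0.0
```

Request:
jog_arm:
  series:
    - {"tx":0,"ty":0,"tz":-10,"turn":0}
    - {"tx":0,"ty":0,"tz":-20,"turn":0}
    - {"tx":0,"ty":0,"tz":-40,"turn":0}
    - {"tx":0,"ty":0,"tz":-40,"turn":0}
    - {"tx":0,"ty":0,"tz":-30,"turn":0}

```text
time: 20.23
position: [0.5102, -0.1503, 0.2321]
orientation: [1.024, 2.968, 0.0]
wrist_force: [2.0, 0.6, 0.5]
opening: 0.0428
grip_force: 0.0
```

```bash
cat >> h.py <<'E'
def look():
    im=shot("top"); P=pts(im); ok=im["z_map"]>0
    def rect(m,mn):
        n,lab=cv2.connectedComponents(m.astype(np.uint8)); out=[]
        for i in range(1,n):
            Q=P[lab==i]
            if len(Q)>=mn: out.append((len(Q),np.round(Q.mean(0),4),[np.round(x,1) for x in cv2.minAreaRect((Q[:,:2]*1000).astype(np.float32))]))
        return out
    m=ok&(P[...,0]>.3)&(P[...,0]<.7)
    print("cups"); [print(*r) for r in rect(m&(P[...,2]>.068)&(P[...,2]<.085)&(P[...,1]>.05)&(P[...,1]<.28),80)]
    print("board"); [print(*r) for r in rect(m&(P[...,2]>.094)&(P[...,2]<.122)&(P[...,1]>-.45)&(P[...,1]<.06),300)]
    print("cups on board"); [print(*r) for r in rect(m&(P[...,2]>.165)&(P[...,2]<.19)&(P[...,1]>-.45)&(P[...,1]<.06),80)]
    return im
E
python3 -c "
from h import *
st(); im=look(); pin(im,'board','seat','tip_left','tip_right')"
```

```text
t 20.23 pos [ 0.5102 -0.1503  0.2321] x [-0.787  0.617 -0.002] y [0.617 0.787 0.001] z [ 0.002 -0.001 -1.   ] q6 0.38 F [2.  0.6 0.5] op 0.0428 gf 0.0
cups
209 [0.6477 0.1597 0.075 ] [array([647.7, 160. ]), array([43.9, 44.5]), np.float64(51.6)]
216 [0.569  0.2168 0.0749] [array([569.3, 216.7]), array([43.9, 45.3]), np.float64(25.5)]
219 [0.5529 0.0969 0.0752] [array([553.2,  97.2]), array([44.1, 43.4]), np.float64(44.6)]
230 [0.4538 0.204  0.0749] [array([454.5, 204.7]), array([44.4, 43.6]), np.float64(89.3)]
229 [0.4519 0.0967 0.075 ] [array([452.2,  96.9]), array([44.8, 44.5]), np.float64(44.0)]
board
3024 [ 0.561  -0.071   0.1038] [array([ 547.9, -101.1]), array([280.3, 112.3]), np.float64(52.0)]
cups on board
board [ 0.5076 -0.15    0.0788] 0.93
seat [ 0.5112 -0.1508  0.0798] 0.94
tip_left [0.5568 0.0248 0.1165] 0.47
tip_right [ 0.5078 -0.1543  0.0817] 0.56
```

Request:
jog_arm:
  series:
    - {"tx":0,"ty":0,"tz":0,"turn":0.1249}
    - {"tx":0,"ty":0,"tz":0,"turn":0.1249}
    - {"tx":0,"ty":0,"tz":0,"turn":0.1249}
    - {"tx":0,"ty":0,"tz":0,"turn":0.1249}
    - {"tx":0,"ty":0,"tz":0,"turn":0.1249}
  grip: 0.15

```text
time: 20.9
position: [0.5094, -0.15, 0.227]
orientation: [-1.894, -2.504, 0.001]
wrist_force: [0.3, 0.3, -0.2]
opening: 0.0725
grip_force: 0.0
```

Request:
jog_arm:
  series:
    - {"tx":0,"ty":0,"tz":0,"turn":0.1249}
    - {"tx":0,"ty":0,"tz":0,"turn":0.1249}
    - {"tx":0,"ty":0,"tz":0,"turn":0.1249}
    - {"tx":0,"ty":0,"tz":0,"turn":0.1249}
    - {"tx":0,"ty":0,"tz":0,"turn":0.1249}

```text
time: 21.32
position: [0.5094, -0.15, 0.227]
orientation: [-2.572, -1.801, 0.002]
wrist_force: [0.4, 0.4, -0.3]
opening: 0.0727
grip_force: 0.0
```

Request:
jog_arm:
  series:
    - {"tx":0,"ty":0,"tz":0,"turn":0.1249}
    - {"tx":0,"ty":0,"tz":0,"turn":0.1249}
    - {"tx":0,"ty":0,"tz":0,"turn":0.072}
    - {"tx":22,"ty":-28,"tz":0,"turn":0}
    - {"tx":23,"ty":-28,"tz":0,"turn":0}

```text
time: 21.73
position: [0.4928, -0.0805, 0.2267]
orientation: [-2.826, -1.37, 0.004]
wrist_force: [0.8, 1.3, -0.0]
opening: 0.0726
grip_force: 0.0
```

Request:
jog_arm:
  series:
    - {"tx":23,"ty":-28,"tz":0,"turn":0}
    - {"tx":23,"ty":-29,"tz":0,"turn":0}
    - {"tx":23,"ty":-28,"tz":0,"turn":0}
    - {"tx":23,"ty":-28,"tz":0,"turn":0}
    - {"tx":22,"ty":-28,"tz":40,"turn":0}

```text
time: 22.15
position: [0.4559, 0.0913, 0.2]
orientation: [2.823, 1.376, 0.008]
wrist_force: [1.7, 0.9, 0.8]
opening: 0.0725
grip_force: 0.0
```

```bash
cat >> h.py <<'E'
def wcups():
    im=shot("wrist"); 
    for d in arm.pinpoint("cup1",im)[:6]: print("wcup",np.round(W(d["location"],im),4),round(d["conf"],2))
E
python3 -c "
from h import *
st(); im=look(); pin(im,'board','tip_left','tip_right'); wcups(); delta(.452,.097,.027,52)"
```

```text
t 22.15 pos [0.4559 0.0913 0.2   ] x [0.616 0.788 0.004] y [ 0.788 -0.616  0.003] z [ 0.005  0.001 -1.   ] q6 2.43 F [1.7 0.9 0.8] op 0.0725 gf 0.0
cups
212 [0.6478 0.1597 0.0749] [array([647.6, 160.1]), array([44.1, 44.2]), np.float64(45.8)]
157 [0.5744 0.2178 0.0749] [array([576. , 218.8]), array([31. , 45.3]), np.float64(12.4)]
board
5944 [ 0.5081 -0.1524  0.1039] [array([ 511. , -148.4]), array([400.3, 114.1]), np.float64(52.3)]
cups on board
board [ 0.5081 -0.1511  0.0774] 0.87
tip_left [0.5564 0.0223 0.1199] 0.42
tip_right [ 0.3454 -0.2432  0.1216] 0.67
wcup [0.5534 0.0913 0.0024] 0.81
wcup [4.562e-01 2.050e-01 2.000e-04] 0.79
wcup [0.4484 0.0971 0.0006] 0.69
delta [  5.1  -8.1 170.4] turn -0.002 xyaw 51.9 q6 2.43
```

Request:
jog_arm:
  series:
    - {"tx":0,"ty":0,"tz":40,"turn":0}
    - {"tx":0,"ty":0,"tz":40,"turn":0}
    - {"tx":0,"ty":0,"tz":40,"turn":0}
    - {"tx":0,"ty":0,"tz":30,"turn":0}
    - {"tx":0,"ty":0,"tz":10,"turn":0}

```text
time: 22.87
position: [0.4532, 0.0871, 0.0337]
orientation: [-2.825, -1.372, 0.007]
wrist_force: [-0.5, -0.2, -0.4]
opening: 0.0725
grip_force: 0.0
```

Request:
jog_arm:
  series:
    - {"tx":0,"ty":0,"tz":0,"turn":0}
    - {"tx":0,"ty":0,"tz":0,"turn":0}
    - {"tx":0,"ty":0,"tz":0,"turn":0}
    - {"tx":0,"ty":0,"tz":0,"turn":0}
  grip: 1
  grip_force: 40

```text
time: 23.2
position: [0.4563, 0.0885, 0.0386]
orientation: [2.824, 1.374, 0.004]
wrist_force: [0.0, -0.2, -1.9]
opening: 0.0488
grip_force: 41.3
```

```bash
python3 -c "
from h import *
st(); delta(.419,-.264,.17,52)"
```

```text
t 23.2 pos [0.4563 0.0885 0.0386] x [0.617 0.787 0.002] y [ 0.787 -0.617  0.002] z [ 0.002  0.    -1.   ] q6 2.43 F [ 0.  -0.2 -1.9] op 0.0488 gf 41.3
delta [-300.1  188.5 -131.6] turn -0.002 xyaw 51.9 q6 2.43
```

Request:
jog_arm:
  series:
    - {"tx":0,"ty":0,"tz":-30,"turn":0}
    - {"tx":0,"ty":0,"tz":-40,"turn":0}
    - {"tx":0,"ty":0,"tz":-40,"turn":0}
    - {"tx":0,"ty":0,"tz":-35,"turn":0}
    - {"tx":-30,"ty":19,"tz":0,"turn":0}

```text
time: 23.62
position: [0.4555, 0.0567, 0.1898]
orientation: [2.82, 1.38, 0.018]
wrist_force: [2.6, -0.4, -1.4]
opening: 0.0487
grip_force: 42.6
```

Request:
jog_arm:
  series:
    - {"tx":-34,"ty":21,"tz":0,"turn":0}
    - {"tx":-34,"ty":21,"tz":0,"turn":0}
    - {"tx":-34,"ty":21,"tz":0,"turn":0}
    - {"tx":-34,"ty":21,"tz":0,"turn":0}
    - {"tx":-34,"ty":21,"tz":0,"turn":0}

```text
time: 24.03
position: [0.429, -0.1473, 0.1835]
orientation: [2.823, 1.375, 0.003]
wrist_force: [1.4, 0.7, -2.0]
opening: 0.0485
grip_force: 42.6
```

Request:
jog_arm:
  series:
    - {"tx":-34,"ty":21,"tz":0,"turn":0}
    - {"tx":-34,"ty":21,"tz":0,"turn":0}
    - {"tx":-30,"ty":19,"tz":0,"turn":0}
    - {"tx":0,"ty":0,"tz":0,"turn":0}
    - {"tx":0,"ty":0,"tz":0,"turn":0}

```text
time: 24.45
position: [0.4166, -0.2618, 0.183]
orientation: [2.826, 1.37, 0.001]
wrist_force: [0.0, 0.4, -1.7]
opening: 0.0495
grip_force: 42.6
```

```bash
python3 -c "
from h import *
st(); delta(.419,-.264,.1416,52)"
```

```text
t 24.45 pos [ 0.4166 -0.2618  0.183 ] x [0.619 0.785 0.   ] y [ 0.785 -0.619  0.001] z [ 0.001 -0.001 -1.   ] q6 1.68 F [ 0.   0.4 -1.7] op 0.0495 gf 42.6
delta [-0.2  3.2 41.4] turn -0.005 xyaw 51.7 q6 1.68
```

Request:
jog_arm:
  series:
    - {"tx":-4,"ty":3,"tz":15,"turn":0}
    - {"tx":0,"ty":0,"tz":15,"turn":0}
    - {"tx":0,"ty":0,"tz":8,"turn":0}
    - {"tx":0,"ty":0,"tz":0,"turn":0}
    - {"tx":0,"ty":0,"tz":0,"turn":0}

```text
time: 24.87
position: [0.4169, -0.2643, 0.1447]
orientation: [-2.824, -1.377, -0.0]
wrist_force: [0.1, -0.6, -0.8]
opening: 0.0486
grip_force: 42.5
```

Request:
jog_arm:
  series:
    - {"tx":0,"ty":0,"tz":2,"turn":0}
    - {"tx":0,"ty":0,"tz":1,"turn":0}
    - {"tx":0,"ty":0,"tz":0,"turn":0}
    - {"tx":0,"ty":0,"tz":0,"turn":0}

```text
time: 25.2
position: [0.4169, -0.265, 0.1415]
orientation: [2.824, 1.375, 0.0]
wrist_force: [-0.7, -0.4, -1.3]
opening: 0.0493
grip_force: 42.6
```

Request:
jog_arm:
  series:
    - {"tx":0,"ty":0,"tz":1,"turn":0}
    - {"tx":0,"ty":0,"tz":0,"turn":0}
    - {"tx":0,"ty":0,"tz":0,"turn":0}

```text
time: 25.45
position: [0.4167, -0.265, 0.1402]
orientation: [-2.825, -1.375, 0.0]
wrist_force: [0.0, -0.6, -2.0]
opening: 0.0488
grip_force: 42.6
```

Request:
jog_arm:
  series:
    - {"tx":0,"ty":0,"tz":1,"turn":0}
    - {"tx":0,"ty":0,"tz":0,"turn":0}
    - {"tx":0,"ty":0,"tz":0,"turn":0}

```text
time: 25.7
position: [0.4168, -0.265, 0.1398]
orientation: [2.824, 1.375, 0.001]
wrist_force: [-3.9, 1.5, 9.1]
opening: 0.0491
grip_force: 44.0
```

Request:
jog_arm:
  series:
    - {"tx":0,"ty":0,"tz":-1,"turn":0}
    - {"tx":0,"ty":0,"tz":0,"turn":0}
    - {"tx":0,"ty":0,"tz":-10,"turn":0}
    - {"tx":0,"ty":0,"tz":-35,"turn":0}
    - {"tx":0,"ty":0,"tz":-35,"turn":0}
  grip: 0.15

```text
time: 26.12
position: [0.4158, -0.2644, 0.221]
orientation: [-2.823, -1.374, 0.002]
wrist_force: [1.6, -0.7, -0.2]
opening: 0.0725
grip_force: 0.0
```

Request:
jog_arm:
  series:
    - {"tx":36,"ty":-11,"tz":0,"turn":0}
    - {"tx":37,"ty":-12,"tz":0,"turn":0}
    - {"tx":37,"ty":-12,"tz":0,"turn":0}
    - {"tx":37,"ty":-12,"tz":0,"turn":0}
    - {"tx":37,"ty":-12,"tz":0,"turn":0}

```text
time: 26.53
position: [0.4841, -0.082, 0.2211]
orientation: [2.824, 1.374, 0.001]
wrist_force: [1.1, -0.1, -0.1]
opening: 0.0726
grip_force: 0.0
```

Request:
jog_arm:
  series:
    - {"tx":37,"ty":-12,"tz":0,"turn":0}
    - {"tx":37,"ty":-12,"tz":0,"turn":0}
    - {"tx":37,"ty":-11,"tz":0,"turn":0}
    - {"tx":37,"ty":-11,"tz":0,"turn":0}
    - {"tx":37,"ty":-11,"tz":0,"turn":0}

```text
time: 26.95
position: [0.5534, 0.0991, 0.221]
orientation: [2.824, 1.375, 0.001]
wrist_force: [1.1, -0.7, -0.2]
opening: 0.0724
grip_force: 0.0
```

Request:
jog_arm:
  series:
    - {"tx":0,"ty":0,"tz":40,"turn":0}
    - {"tx":0,"ty":0,"tz":40,"turn":0}
    - {"tx":0,"ty":0,"tz":0,"turn":0}

```text
time: 27.2
position: [0.5492, 0.0971, 0.134]
orientation: [-2.821, -1.376, 0.015]
wrist_force: [-0.9, -0.5, -1.8]
opening: 0.0726
grip_force: 0.0
```

```bash
python3 -c "
from h import *
st(); im=look(); wcups(); delta(.553,.097,.028,52)"
```

```text
t 27.2 pos [0.5492 0.0971 0.134 ] x [ 0.616  0.788 -0.007] y [ 0.788 -0.616 -0.006] z [-0.01  -0.002 -1.   ] q6 2.41 F [-0.9 -0.5 -1.8] op 0.0726 gf 0.0
cups
board
5496 [ 0.5149 -0.1433  0.1041] [array([ 511. , -148.6]), array([400.9, 112.8]), np.float64(52.0)]
cups on board
306 [ 0.4208 -0.2575  0.1762] [array([ 420.9, -258.4]), array([45.1, 44.2]), np.float64(89.7)]
wcup [ 0.5529  0.0939 -0.0026] 0.92
wcup [0.4563 0.2069 0.001 ] 0.73
wcup [ 0.5658  0.2153 -0.0022] 0.67
wcup [0.6496 0.1589 0.0025] 0.66
delta [ -0.3  -0.6 114.4] turn -0.002 xyaw 51.9 q6 2.41
```

Request:
jog_arm:
  series:
    - {"tx":0,"ty":0,"tz":0,"turn":0}
    - {"tx":0,"ty":0,"tz":35,"turn":0}
    - {"tx":0,"ty":0,"tz":35,"turn":0}
    - {"tx":0,"ty":0,"tz":25,"turn":0}
    - {"tx":0,"ty":0,"tz":12,"turn":0}

```text
time: 27.77
position: [0.553, 0.0966, 0.0324]
orientation: [-2.825, -1.374, 0.0]
wrist_force: [0.2, -0.0, 0.7]
opening: 0.0724
grip_force: 0.0
```

Request:
jog_arm:
  series:
    - {"tx":0,"ty":0,"tz":0,"turn":0}
    - {"tx":0,"ty":0,"tz":0,"turn":0}

```text
time: 27.93
position: [0.5541, 0.0969, 0.0349]
orientation: [2.825, 1.374, 0.003]
wrist_force: [-1.2, -0.7, -0.2]
opening: 0.0722
grip_force: 0.0
```

Request:
jog_arm:
  series:
    - {"tx":0,"ty":0,"tz":0,"turn":0}
    - {"tx":0,"ty":0,"tz":0,"turn":0}
    - {"tx":0,"ty":0,"tz":0,"turn":0}
    - {"tx":0,"ty":0,"tz":0,"turn":0}
  grip: 1

```text
time: 28.27
position: [0.5544, 0.0973, 0.0356]
orientation: [2.824, 1.375, 0.005]
wrist_force: [-3.9, -0.7, 14.5]
opening: 0.0496
grip_force: 39.5
```

```bash
python3 -c "
from h import *
st(); delta(.553,.097);delta(.464,-.207,.17,52)"
```

```text
t 28.27 pos [0.5544 0.0973 0.0356] x [0.617 0.787 0.003] y [ 0.787 -0.617  0.002] z [ 0.003  0.001 -1.   ] q6 2.41 F [-3.9 -0.7 14.5] op 0.0496 gf 39.5
delta [-1.1 -0.9 -0. ] turn None xyaw 51.9 q6 2.41
delta [-295.   116.8 -134.9] turn -0.001 xyaw 51.9 q6 2.41
```

Request:
jog_arm:
  series:
    - {"tx":0,"ty":0,"tz":-30,"turn":0}
    - {"tx":0,"ty":0,"tz":-40,"turn":0}
    - {"tx":0,"ty":0,"tz":-40,"turn":0}
    - {"tx":0,"ty":0,"tz":-35,"turn":0}
    - {"tx":-30,"ty":12,"tz":0,"turn":0}

```text
time: 28.68
position: [0.5484, 0.0694, 0.1865]
orientation: [2.82, 1.379, 0.019]
wrist_force: [2.3, -0.2, -1.9]
opening: 0.049
grip_force: 44.2
```

Request:
jog_arm:
  series:
    - {"tx":-33,"ty":13,"tz":0,"turn":0}
    - {"tx":-33,"ty":13,"tz":0,"turn":0}
    - {"tx":-33,"ty":13,"tz":0,"turn":0}
    - {"tx":-33,"ty":13,"tz":0,"turn":0}
    - {"tx":-33,"ty":13,"tz":0,"turn":0}

```text
time: 29.1
position: [0.4929, -0.1055, 0.1795]
orientation: [2.823, 1.375, 0.002]
wrist_force: [1.3, -0.8, -1.9]
opening: 0.0491
grip_force: 44.2
```

Request:
jog_arm:
  series:
    - {"tx":-33,"ty":13,"tz":0,"turn":0}
    - {"tx":-33,"ty":13,"tz":0,"turn":0}
    - {"tx":-32,"ty":13,"tz":0,"turn":0}
    - {"tx":0,"ty":0,"tz":0,"turn":0}
    - {"tx":0,"ty":0,"tz":0,"turn":0}

```text
time: 29.52
position: [0.4633, -0.2068, 0.1792]
orientation: [2.826, 1.37, 0.001]
wrist_force: [-1.0, 0.2, -2.5]
opening: 0.0491
grip_force: 44.2
```

```bash
python3 -c "
from h import *
st(); delta(.464,-.207,.138,52)"
```

```text
t 29.52 pos [ 0.4633 -0.2068  0.1792] x [0.619 0.785 0.   ] y [ 0.785 -0.619  0.001] z [ 0.001 -0.001 -1.   ] q6 1.82 F [-1.   0.2 -2.5] op 0.0491 gf 44.2
delta [ 0.2  0.6 41.2] turn -0.005 xyaw 51.7 q6 1.82
```

Request:
jog_arm:
  series:
    - {"tx":0,"ty":0,"tz":15,"turn":0}
    - {"tx":0,"ty":0,"tz":15,"turn":0}
    - {"tx":0,"ty":0,"tz":8,"turn":0}
    - {"tx":0,"ty":0,"tz":0,"turn":0}
    - {"tx":0,"ty":0,"tz":2,"turn":0}

```text
time: 29.93
position: [0.464, -0.2046, 0.1389]
orientation: [2.824, 1.376, 0.001]
wrist_force: [-0.3, 0.4, -1.8]
opening: 0.0488
grip_force: 44.2
```

Request:
jog_arm:
  series:
    - {"tx":0,"ty":0,"tz":1,"turn":0}
    - {"tx":0,"ty":0,"tz":0,"turn":0}
    - {"tx":0,"ty":0,"tz":0,"turn":0}

```text
time: 30.18
position: [0.464, -0.2051, 0.1377]
orientation: [2.824, 1.375, 0.001]
wrist_force: [0.5, -0.2, -1.5]
opening: 0.0496
grip_force: 44.4
```

Request:
jog_arm:
  series:
    - {"tx":0,"ty":0,"tz":1,"turn":0}
    - {"tx":0,"ty":0,"tz":0,"turn":0}
    - {"tx":0,"ty":0,"tz":0,"turn":0}

```text
time: 30.43
position: [0.464, -0.2051, 0.1376]
orientation: [2.824, 1.375, 0.002]
wrist_force: [-5.6, 3.3, 16.1]
opening: 0.049
grip_force: 46.5
```

Request:
jog_arm:
  series:
    - {"tx":0,"ty":0,"tz":-1,"turn":0}
    - {"tx":0,"ty":0,"tz":0,"turn":0}
    - {"tx":0,"ty":0,"tz":-10,"turn":0}
    - {"tx":0,"ty":0,"tz":-35,"turn":0}
    - {"tx":0,"ty":0,"tz":-30,"turn":0}
  grip: 0.15

```text
time: 30.85
position: [0.4629, -0.2048, 0.2136]
orientation: [-2.824, -1.375, 0.001]
wrist_force: [0.3, 0.0, 1.7]
opening: 0.0725
grip_force: 0.0
```

Request:
jog_arm:
  series:
    - {"tx":29,"ty":-24,"tz":0,"turn":0}
    - {"tx":29,"ty":-24,"tz":0,"turn":0}
    - {"tx":29,"ty":-24,"tz":0,"turn":0}
    - {"tx":29,"ty":-24,"tz":0,"turn":0}
    - {"tx":29,"ty":-24,"tz":0,"turn":0}

```text
time: 31.27
position: [0.4583, -0.0154, 0.2131]
orientation: [2.825, 1.374, 0.001]
wrist_force: [1.1, -0.3, 0.3]
opening: 0.0729
grip_force: 0.0
```

Request:
jog_arm:
  series:
    - {"tx":29,"ty":-24,"tz":0,"turn":0}
    - {"tx":29,"ty":-24,"tz":0,"turn":0}
    - {"tx":29,"ty":-23,"tz":0,"turn":0}
    - {"tx":29,"ty":-23,"tz":0,"turn":0}
    - {"tx":28,"ty":-23,"tz":0,"turn":0}

```text
time: 31.68
position: [0.4551, 0.1705, 0.2131]
orientation: [2.824, 1.375, 0.002]
wrist_force: [0.4, 0.0, -0.4]
opening: 0.0725
grip_force: 0.0
```

Request:
jog_arm:
  series:
    - {"tx":28,"ty":-23,"tz":0,"turn":0}
    - {"tx":0,"ty":0,"tz":40,"turn":0}
    - {"tx":0,"ty":0,"tz":30,"turn":0}
    - {"tx":0,"ty":0,"tz":0,"turn":0}
    - {"tx":0,"ty":0,"tz":0,"turn":0}

```text
time: 32.1
position: [0.4537, 0.2044, 0.1424]
orientation: [-2.825, -1.375, 0.003]
wrist_force: [-0.0, 0.4, 1.0]
opening: 0.0725
grip_force: 0.0
```

```bash
python3 -c "
from h import *
st(); im=look(); wcups(); delta(.454,.2045,.033,52)"
```

```text
t 32.1 pos [0.4537 0.2044 0.1424] x [ 0.617  0.787 -0.002] y [ 0.787 -0.617 -0.001] z [-0.002 -0.001 -1.   ] q6 2.66 F [-0.   0.4  1. ] op 0.0725 gf 0.0
cups
207 [0.6481 0.1598 0.075 ] [array([648.9, 159.9]), array([44.1, 44.3]), np.float64(26.9)]
218 [0.5685 0.2167 0.075 ] [array([568.2, 216.8]), array([45.5, 45. ]), np.float64(44.0)]
103 [0.4514 0.1933 0.0747] [array([453. , 193.6]), array([40.9, 22.1]), np.float64(0.4)]
board
5102 [ 0.5192 -0.1373  0.1043] [array([ 511.7, -148.8]), array([400.6, 115.3]), np.float64(51.8)]
cups on board
296 [ 0.4634 -0.2032  0.1765] [array([ 463. , -203.9]), array([44.8, 44.3]), np.float64(89.3)]
310 [ 0.4209 -0.2575  0.1762] [array([ 421. , -258.4]), array([43.9, 45.7]), np.float64(1.1)]
wcup [6.462e-01 1.581e-01 5.000e-04] 0.72
wcup [0.4544 0.2063 0.0017] 0.65
wcup [5.652e-01 2.135e-01 4.000e-04] 0.57
delta [ -1.6  -1.2 111.5] turn -0.002 xyaw 51.9 q6 2.66
```

Request:
jog_arm:
  series:
    - {"tx":0,"ty":0,"tz":35,"turn":0}
    - {"tx":0,"ty":0,"tz":35,"turn":0}
    - {"tx":0,"ty":0,"tz":25,"turn":0}
    - {"tx":0,"ty":0,"tz":14,"turn":0}
    - {"tx":0,"ty":0,"tz":0,"turn":0}

```text
time: 32.67
position: [0.4539, 0.2041, 0.0321]
orientation: [-2.825, -1.374, 0.003]
wrist_force: [-0.7, -0.3, 0.6]
opening: 0.0726
grip_force: 0.0
```

Request:
jog_arm:
  series:
    - {"tx":0,"ty":0,"tz":0,"turn":0}
    - {"tx":0,"ty":0,"tz":0,"turn":0}

```text
time: 32.83
position: [0.4558, 0.2052, 0.0351]
orientation: [2.825, 1.375, 0.004]
wrist_force: [-0.4, -0.2, 0.4]
opening: 0.0726
grip_force: 0.0
```

Request:
jog_arm:
  series:
    - {"tx":0,"ty":0,"tz":0,"turn":0}
    - {"tx":0,"ty":0,"tz":0,"turn":0}
    - {"tx":0,"ty":0,"tz":0,"turn":0}
    - {"tx":0,"ty":0,"tz":0,"turn":0}
  grip: 1

```text
time: 33.17
position: [0.4554, 0.2053, 0.035]
orientation: [-2.824, -1.375, -0.004]
wrist_force: [-5.3, -0.7, 18.3]
opening: 0.0496
grip_force: 38.8
```

```bash
python3 -c "
from h import *
st(); delta(.454,.2045);delta(.508,-.1505,.17,52)"
```

```text
t 33.17 pos [0.4554 0.2053 0.035 ] x [0.617 0.787 0.002] y [ 0.787 -0.617  0.001] z [ 0.002  0.001 -1.   ] q6 2.66 F [-5.3 -0.7 18.3] op 0.0496 gf 38.8
delta [-1.5 -0.6 -0. ] turn None xyaw 51.9 q6 2.66
delta [-247.3  261.  -135.4] turn -0.001 xyaw 51.9 q6 2.66
```

Request:
jog_arm:
  series:
    - {"tx":0,"ty":0,"tz":-30,"turn":0}
    - {"tx":0,"ty":0,"tz":-40,"turn":0}
    - {"tx":0,"ty":0,"tz":-40,"turn":0}
    - {"tx":0,"ty":0,"tz":-35,"turn":0}
    - {"tx":-22,"ty":24,"tz":0,"turn":0}

```text
time: 33.58
position: [0.4623, 0.1766, 0.1854]
orientation: [-2.822, -1.38, -0.016]
wrist_force: [2.4, 0.5, -2.0]
opening: 0.0491
grip_force: 43.8
```

Request:
jog_arm:
  series:
    - {"tx":-25,"ty":26,"tz":0,"turn":0}
    - {"tx":-25,"ty":26,"tz":0,"turn":0}
    - {"tx":-25,"ty":26,"tz":0,"turn":0}
    - {"tx":-25,"ty":26,"tz":0,"turn":0}
    - {"tx":-25,"ty":26,"tz":0,"turn":0}

```text
time: 34.0
position: [0.485, -0.0076, 0.179]
orientation: [2.824, 1.375, 0.001]
wrist_force: [1.3, -0.3, -2.7]
opening: 0.0494
grip_force: 43.8
```

Request:
jog_arm:
  series:
    - {"tx":-25,"ty":26,"tz":0,"turn":0}
    - {"tx":-25,"ty":27,"tz":0,"turn":0}
    - {"tx":-25,"ty":27,"tz":0,"turn":0}
    - {"tx":-24,"ty":27,"tz":0,"turn":0}
    - {"tx":0,"ty":0,"tz":0,"turn":0}

```text
time: 34.42
position: [0.5088, -0.1552, 0.1786]
orientation: [2.826, 1.368, 0.0]
wrist_force: [-0.1, 0.3, -2.5]
opening: 0.0491
grip_force: 43.8
```

```bash
python3 -c "
from h import *
st(); delta(.508,-.1505,.137,52)"
```

```text
t 34.42 pos [ 0.5088 -0.1552  0.1786] x [ 0.62   0.785 -0.001] y [ 0.785 -0.62   0.002] z [ 0.001 -0.002 -1.   ] q6 1.94 F [-0.1  0.3 -2.5] op 0.0491 gf 43.8
delta [ 3.2 -3.6 41.6] turn -0.006 xyaw 51.7 q6 1.94
```

Request:
jog_arm:
  series:
    - {"tx":0,"ty":0,"tz":15,"turn":0}
    - {"tx":0,"ty":0,"tz":10,"turn":0}
    - {"tx":0,"ty":0,"tz":0,"turn":0}
    - {"tx":0,"ty":0,"tz":0,"turn":0}

```text
time: 34.75
position: [0.5077, -0.1494, 0.1531]
orientation: [-2.824, -1.376, 0.001]
wrist_force: [0.0, -0.4, -1.2]
opening: 0.0494
grip_force: 43.8
```

```bash
python3 -c "
from h import *
st(); delta(.508,-.1505,.137,52)"
```

```text
t 34.75 pos [ 0.5077 -0.1494  0.1531] x [ 0.616  0.787 -0.   ] y [ 0.787 -0.616 -0.001] z [-0.001  0.    -1.   ] q6 1.95 F [ 0.  -0.4 -1.2] op 0.0494 gf 43.8
delta [-0.7  0.9 16.1] turn -0.001 xyaw 52.0 q6 1.95
```

Request:
jog_arm:
  series:
    - {"tx":0,"ty":1,"tz":8,"turn":0}
    - {"tx":0,"ty":0,"tz":6,"turn":0}
    - {"tx":0,"ty":0,"tz":2,"turn":0}
    - {"tx":0,"ty":0,"tz":0,"turn":0}

```text
time: 35.08
position: [0.509, -0.1502, 0.1373]
orientation: [2.824, 1.376, 0.0]
wrist_force: [-0.7, 0.7, -1.6]
opening: 0.0493
grip_force: 43.9
```

Request:
jog_arm:
  series:
    - {"tx":0,"ty":0,"tz":1,"turn":0}
    - {"tx":0,"ty":0,"tz":0,"turn":0}
    - {"tx":0,"ty":0,"tz":0,"turn":0}

```text
time: 35.33
position: [0.509, -0.1503, 0.137]
orientation: [2.824, 1.375, 0.001]
wrist_force: [-6.9, 2.2, 14.1]
opening: 0.049
grip_force: 45.8
```

Request:
jog_arm:
  series:
    - {"tx":0,"ty":0,"tz":1,"turn":0}
    - {"tx":0,"ty":0,"tz":0,"turn":0}
    - {"tx":0,"ty":0,"tz":0,"turn":0}

```text
time: 35.58
position: [0.5091, -0.1503, 0.1369]
orientation: [2.824, 1.375, 0.002]
wrist_force: [-11.0, 3.8, 29.3]
opening: 0.049
grip_force: 47.6
```

Request:
jog_arm:
  series:
    - {"tx":0,"ty":0,"tz":-3,"turn":0}
    - {"tx":0,"ty":0,"tz":0,"turn":0}
    - {"tx":0,"ty":0,"tz":-10,"turn":0}
    - {"tx":0,"ty":0,"tz":-35,"turn":0}
    - {"tx":0,"ty":0,"tz":-30,"turn":0}
  grip: 0.15

```text
time: 36.0
position: [0.5082, -0.1502, 0.2143]
orientation: [-2.823, -1.375, 0.002]
wrist_force: [1.1, -0.9, 0.4]
opening: 0.0728
grip_force: 0.0
```

Request:
jog_arm:
  series:
    - {"tx":32,"ty":-18,"tz":0,"turn":0}
    - {"tx":33,"ty":-18,"tz":0,"turn":0}
    - {"tx":33,"ty":-18,"tz":0,"turn":0}
    - {"tx":33,"ty":-18,"tz":0,"turn":0}
    - {"tx":33,"ty":-18,"tz":0,"turn":0}

```text
time: 36.42
position: [0.5393, 0.0359, 0.2138]
orientation: [2.825, 1.375, 0.001]
wrist_force: [0.4, 0.1, -0.1]
opening: 0.073
grip_force: 0.0
```

Request:
jog_arm:
  series:
    - {"tx":33,"ty":-18,"tz":0,"turn":0}
    - {"tx":33,"ty":-18,"tz":0,"turn":0}
    - {"tx":33,"ty":-18,"tz":0,"turn":0}
    - {"tx":32,"ty":-18,"tz":0,"turn":0}
    - {"tx":31,"ty":-17,"tz":0,"turn":0}

```text
time: 36.83
position: [0.569, 0.2187, 0.2137]
orientation: [2.824, 1.376, 0.001]
wrist_force: [-0.1, -1.0, 0.2]
opening: 0.0727
grip_force: 0.0
```

Request:
jog_arm:
  series:
    - {"tx":0,"ty":0,"tz":40,"turn":0}
    - {"tx":0,"ty":0,"tz":30,"turn":0}
    - {"tx":0,"ty":0,"tz":0,"turn":0}
    - {"tx":0,"ty":0,"tz":0,"turn":0}

```text
time: 37.17
position: [0.5681, 0.2162, 0.1429]
orientation: [-2.824, -1.375, 0.005]
wrist_force: [0.2, -0.3, 1.2]
opening: 0.0726
grip_force: 0.0
```

```bash
python3 -c "
from h import *
st(); im=look(); wcups(); delta(.5688,.2165,.033,52)"
```

```text
t 37.17 pos [0.5681 0.2162 0.1429] x [ 0.617  0.787 -0.003] y [ 0.787 -0.617 -0.001] z [-0.003 -0.001 -1.   ] q6 2.6 F [ 0.2 -0.3  1.2] op 0.0726 gf 0.0
cups
207 [0.6481 0.16   0.0751] [array([648.1, 160.2]), array([45.2, 44.1]), np.float64(59.9)]
160 [0.5668 0.2118 0.0748] [array([566.7, 211. ]), array([31.3, 45.2]), np.float64(67.6)]
board
4928 [ 0.518  -0.1374  0.1043] [array([ 510.8, -148.3]), array([400.4, 118. ]), np.float64(51.8)]
cups on board
289 [ 0.5074 -0.1495  0.1765] [array([ 507.1, -150.6]), array([45.6, 46.3]), np.float64(72.7)]
296 [ 0.4635 -0.2029  0.1765] [array([ 463. , -203.5]), array([46.1, 44.3]), np.float64(89.3)]
308 [ 0.4333 -0.2514  0.1762] [array([ 433.2, -253.1]), array([44.1, 47.1]), np.float64(1.0)]
wcup [ 0.5643  0.2142 -0.0021] 0.97
wcup [0.6482 0.1587 0.0054] 0.57
delta [ -1.2  -1.2 112.6] turn -0.002 xyaw 51.9 q6 2.6
```

Request:
jog_arm:
  series:
    - {"tx":0,"ty":0,"tz":35,"turn":0}
    - {"tx":0,"ty":0,"tz":35,"turn":0}
    - {"tx":0,"ty":0,"tz":25,"turn":0}
    - {"tx":0,"ty":0,"tz":14,"turn":0}
    - {"tx":0,"ty":0,"tz":0,"turn":0}

```text
time: 37.73
position: [0.5684, 0.2159, 0.0328]
orientation: [-2.825, -1.374, 0.004]
wrist_force: [-0.2, -0.0, -0.6]
opening: 0.0723
grip_force: 0.0
```

Request:
jog_arm:
  series:
    - {"tx":0,"ty":0,"tz":0,"turn":0}
    - {"tx":0,"ty":0,"tz":0,"turn":0}

```text
time: 37.9
position: [0.5706, 0.2169, 0.0365]
orientation: [2.825, 1.375, 0.005]
wrist_force: [0.0, -0.4, 1.5]
opening: 0.0727
grip_force: 0.0
```

Request:
jog_arm:
  series:
    - {"tx":0,"ty":0,"tz":0,"turn":0}
    - {"tx":0,"ty":0,"tz":0,"turn":0}
    - {"tx":0,"ty":0,"tz":0,"turn":0}
    - {"tx":0,"ty":0,"tz":0,"turn":0}
  grip: 1

```text
time: 38.23
position: [0.5701, 0.2169, 0.0362]
orientation: [2.824, 1.375, 0.004]
wrist_force: [-2.7, -0.6, 14.7]
opening: 0.0495
grip_force: 39.9
```

```bash
python3 -c "
from h import *
st(); delta(.5688,.2165);delta(.552,-.094,.17,52)"
```

```text
t 38.23 pos [0.5701 0.2169 0.0362] x [0.617 0.787 0.002] y [ 0.787 -0.617  0.001] z [ 0.003  0.001 -1.   ] q6 2.6 F [-2.7 -0.6 14.7] op 0.0495 gf 39.9
delta [-1.2 -0.8 -0. ] turn None xyaw 51.9 q6 2.6
delta [-255.6  177.7 -134.2] turn -0.001 xyaw 51.9 q6 2.6
```

Request:
jog_arm:
  series:
    - {"tx":0,"ty":0,"tz":-30,"turn":0}
    - {"tx":0,"ty":0,"tz":-40,"turn":0}
    - {"tx":0,"ty":0,"tz":-40,"turn":0}
    - {"tx":0,"ty":0,"tz":-35,"turn":0}
    - {"tx":-27,"ty":18,"tz":0,"turn":0}

```text
time: 38.65
position: [0.57, 0.1886, 0.1874]
orientation: [2.822, 1.38, 0.019]
wrist_force: [2.6, 0.5, -0.9]
opening: 0.0491
grip_force: 43.3
```

Request:
jog_arm:
  series:
    - {"tx":-28,"ty":20,"tz":0,"turn":0}
    - {"tx":-28,"ty":20,"tz":0,"turn":0}
    - {"tx":-29,"ty":20,"tz":0,"turn":0}
    - {"tx":-29,"ty":20,"tz":0,"turn":0}
    - {"tx":-29,"ty":20,"tz":0,"turn":0}

```text
time: 39.07
position: [0.5569, 0.0084, 0.18]
orientation: [2.824, 1.375, 0.002]
wrist_force: [0.2, 0.4, -1.6]
opening: 0.0493
grip_force: 43.3
```

Request:
jog_arm:
  series:
    - {"tx":-29,"ty":20,"tz":0,"turn":0}
    - {"tx":-29,"ty":20,"tz":0,"turn":0}
    - {"tx":-28,"ty":20,"tz":0,"turn":0}
    - {"tx":0,"ty":0,"tz":0,"turn":0}
    - {"tx":0,"ty":0,"tz":0,"turn":0}

```text
time: 39.48
position: [0.5513, -0.0965, 0.1798]
orientation: [2.826, 1.371, 0.001]
wrist_force: [-0.1, -0.4, -2.1]
opening: 0.0495
grip_force: 43.3
```

Request:
jog_arm:
  series:
    - {"tx":0,"ty":0,"tz":15,"turn":0}
    - {"tx":0,"ty":0,"tz":10,"turn":0}
    - {"tx":0,"ty":0,"tz":0,"turn":0}
    - {"tx":0,"ty":0,"tz":0,"turn":0}

```text
time: 39.82
position: [0.551, -0.0939, 0.154]
orientation: [-2.823, -1.376, 0.001]
wrist_force: [-0.2, -0.1, -1.6]
opening: 0.0492
grip_force: 43.3
```

```bash
python3 -c "
from h import *
st(); delta(.552,-.094,.1378,52)"
```

```text
t 39.82 pos [ 0.551  -0.0939  0.154 ] x [ 0.616  0.788 -0.   ] y [ 0.788 -0.616 -0.001] z [-0.001  0.    -1.   ] q6 2.07 F [-0.2 -0.1 -1.6] op 0.0492 gf 43.3
delta [ 0.6  0.9 16.2] turn -0.0 xyaw 52.0 q6 2.07
```

Request:
jog_arm:
  series:
    - {"tx":0,"ty":0,"tz":8,"turn":0}
    - {"tx":0,"ty":0,"tz":6,"turn":0}
    - {"tx":0,"ty":0,"tz":2,"turn":0}
    - {"tx":0,"ty":0,"tz":0,"turn":0}

```text
time: 40.15
position: [0.5513, -0.0945, 0.1383]
orientation: [2.824, 1.376, 0.0]
wrist_force: [-1.3, 0.9, 0.8]
opening: 0.049
grip_force: 43.6
```

Request:
jog_arm:
  series:
    - {"tx":0,"ty":0,"tz":1,"turn":0}
    - {"tx":0,"ty":0,"tz":0,"turn":0}
    - {"tx":0,"ty":0,"tz":0,"turn":0}

```text
time: 40.4
position: [0.5514, -0.0945, 0.1381]
orientation: [2.824, 1.375, 0.001]
wrist_force: [-6.6, 3.2, 15.6]
opening: 0.0494
grip_force: 45.6
```

Request:
jog_arm:
  series:
    - {"tx":0,"ty":0,"tz":-1,"turn":0}
    - {"tx":0,"ty":0,"tz":0,"turn":0}
    - {"tx":0,"ty":0,"tz":-10,"turn":0}
    - {"tx":0,"ty":0,"tz":-35,"turn":0}
    - {"tx":0,"ty":0,"tz":-30,"turn":0}
  grip: 0.15

```text
time: 40.82
position: [0.5506, -0.0946, 0.2144]
orientation: [-2.824, -1.375, 0.002]
wrist_force: [1.8, -0.2, 0.5]
opening: 0.0724
grip_force: 0.0
```

Request:
jog_arm:
  series:
    - {"tx":36,"ty":-11,"tz":0,"turn":0}
    - {"tx":37,"ty":-11,"tz":0,"turn":0}
    - {"tx":37,"ty":-12,"tz":0,"turn":0}
    - {"tx":37,"ty":-12,"tz":0,"turn":0}
    - {"tx":37,"ty":-12,"tz":0,"turn":0}

```text
time: 41.23
position: [0.6196, 0.0877, 0.2139]
orientation: [2.825, 1.375, 0.001]
wrist_force: [0.1, -0.2, 0.4]
opening: 0.0725
grip_force: 0.0
```

Request:
jog_arm:
  series:
    - {"tx":38,"ty":-12,"tz":0,"turn":0}
    - {"tx":37,"ty":-11,"tz":0,"turn":0}
    - {"tx":0,"ty":0,"tz":40,"turn":0}
    - {"tx":0,"ty":0,"tz":30,"turn":0}
    - {"tx":0,"ty":0,"tz":0,"turn":0}

```text
time: 41.65
position: [0.6447, 0.1592, 0.1375]
orientation: [-2.822, -1.376, 0.013]
wrist_force: [-1.9, -0.7, -1.6]
opening: 0.0728
grip_force: 0.0
```

Request:
jog_arm:
  series:
    - {"tx":0,"ty":0,"tz":0,"turn":0}

```text
time: 41.73
position: [0.6462, 0.1588, 0.1428]
orientation: [-2.824, -1.375, 0.005]
wrist_force: [0.4, -0.8, 0.9]
opening: 0.0726
grip_force: 0.0
```

```bash
python3 -c "
from h import *
st(); im=look(); wcups(); delta(.648,.160,.033,52)"
```

```text
t 41.73 pos [0.6462 0.1588 0.1428] x [ 0.617  0.787 -0.003] y [ 0.787 -0.617 -0.002] z [-0.003 -0.001 -1.   ] q6 2.48 F [ 0.4 -0.8  0.9] op 0.0726 gf 0.0
cups
board
4596 [ 0.5154 -0.1402  0.1047] [array([ 511.3, -148.4]), array([400.1, 112.7]), np.float64(52.0)]
cups on board
279 [ 0.5506 -0.093   0.1764] [array([551.3, -92.7]), array([45. , 45.8]), np.float64(88.6)]
288 [ 0.5074 -0.1496  0.1764] [array([ 507. , -150.2]), array([45.6, 45.6]), np.float64(44.4)]
301 [ 0.4635 -0.2027  0.1764] [array([ 463. , -203.6]), array([44.5, 45.1]), np.float64(0.7)]
305 [ 0.4331 -0.2512  0.1763] [array([ 433.1, -252.5]), array([45.4, 45.3]), np.float64(37.1)]
wcup [0.6473 0.1599 0.0047] 0.67
delta [  0.5  -1.1 112.9] turn -0.002 xyaw 51.9 q6 2.48
```

Request:
jog_arm:
  series:
    - {"tx":0,"ty":0,"tz":35,"turn":0}
    - {"tx":0,"ty":0,"tz":35,"turn":0}
    - {"tx":0,"ty":0,"tz":25,"turn":0}
    - {"tx":0,"ty":0,"tz":14,"turn":0}
    - {"tx":0,"ty":0,"tz":0,"turn":0}

```text
time: 42.3
position: [0.6464, 0.1584, 0.0327]
orientation: [-2.824, -1.374, 0.004]
wrist_force: [0.3, -0.2, 0.6]
opening: 0.0726
grip_force: 0.0
```

Request:
jog_arm:
  series:
    - {"tx":0,"ty":0,"tz":0,"turn":0}
    - {"tx":0,"ty":0,"tz":0,"turn":0}

```text
time: 42.47
position: [0.6488, 0.1592, 0.0367]
orientation: [2.824, 1.374, 0.005]
wrist_force: [0.5, -0.7, 0.1]
opening: 0.0727
grip_force: 0.0
```

Request:
jog_arm:
  series:
    - {"tx":0,"ty":0,"tz":0,"turn":0}
    - {"tx":0,"ty":0,"tz":0,"turn":0}
    - {"tx":0,"ty":0,"tz":0,"turn":0}
    - {"tx":0,"ty":0,"tz":0,"turn":0}
  grip: 1

```text
time: 42.8
position: [0.6485, 0.1592, 0.0364]
orientation: [2.824, 1.375, 0.005]
wrist_force: [-2.1, -1.9, 13.5]
opening: 0.049
grip_force: 40.4
```

```bash
python3 -c "
from h import *
st(); delta(.648,.160);delta(.597,-.037,.17,52)"
```

```text
t 42.8 pos [0.6485 0.1592 0.0364] x [0.617 0.787 0.002] y [ 0.787 -0.617  0.002] z [ 0.003  0.    -1.   ] q6 2.48 F [-2.1 -1.9 13.5] op 0.049 gf 40.4
delta [ 0.3 -0.9 -0. ] turn None xyaw 51.9 q6 2.48
delta [-185.9   80.8 -133.9] turn -0.001 xyaw 51.9 q6 2.48
```

Request:
jog_arm:
  series:
    - {"tx":0,"ty":0,"tz":-30,"turn":0}
    - {"tx":0,"ty":0,"tz":-40,"turn":0}
    - {"tx":0,"ty":0,"tz":-40,"turn":0}
    - {"tx":0,"ty":0,"tz":-35,"turn":0}
    - {"tx":-30,"ty":13,"tz":0,"turn":0}

```text
time: 43.22
position: [0.6435, 0.1319, 0.1884]
orientation: [2.82, 1.38, 0.022]
wrist_force: [3.0, -0.4, -1.7]
opening: 0.0492
grip_force: 43.3
```

Request:
jog_arm:
  series:
    - {"tx":-31,"ty":13,"tz":0,"turn":0}
    - {"tx":-31,"ty":13,"tz":0,"turn":0}
    - {"tx":-31,"ty":14,"tz":0,"turn":0}
    - {"tx":-31,"ty":14,"tz":0,"turn":0}
    - {"tx":-31,"ty":14,"tz":0,"turn":0}

```text
time: 43.63
position: [0.5965, -0.0379, 0.1801]
orientation: [2.824, 1.375, 0.001]
wrist_force: [0.4, -0.6, -2.1]
opening: 0.0487
grip_force: 43.3
```

Request:
jog_arm:
  series:
    - {"tx":0,"ty":0,"tz":0,"turn":0}
    - {"tx":0,"ty":0,"tz":0,"turn":0}
    - {"tx":0,"ty":0,"tz":15,"turn":0}
    - {"tx":0,"ty":0,"tz":10,"turn":0}
    - {"tx":0,"ty":0,"tz":0,"turn":0}

```text
time: 44.05
position: [0.5961, -0.0356, 0.1522]
orientation: [-2.823, -1.376, 0.004]
wrist_force: [-0.5, -0.3, -2.1]
opening: 0.0491
grip_force: 43.2
```

Request:
jog_arm:
  series:
    - {"tx":0,"ty":0,"tz":0,"turn":0}

```text
time: 44.13
position: [0.5966, -0.0357, 0.1538]
orientation: [-2.823, -1.376, 0.002]
wrist_force: [1.0, 0.2, -2.1]
opening: 0.0491
grip_force: 43.3
```

```bash
python3 -c "
from h import *
st(); delta(.597,-.037,.138,52)"
```

```text
t 44.13 pos [ 0.5966 -0.0357  0.1538] x [ 0.616  0.788 -0.001] y [ 0.788 -0.616 -0.001] z [-0.001  0.    -1.   ] q6 2.17 F [ 1.   0.2 -2.1] op 0.0491 gf 43.3
delta [-0.8  1.1 15.8] turn -0.0 xyaw 52.0 q6 2.17
```

Request:
jog_arm:
  series:
    - {"tx":-1,"ty":1,"tz":8,"turn":0}
    - {"tx":0,"ty":0,"tz":6,"turn":0}
    - {"tx":0,"ty":0,"tz":2,"turn":0}
    - {"tx":0,"ty":0,"tz":0,"turn":0}

```text
time: 44.47
position: [0.5973, -0.0378, 0.1385]
orientation: [2.824, 1.375, 0.001]
wrist_force: [-1.4, 0.4, 2.1]
opening: 0.0489
grip_force: 43.8
```

Request:
jog_arm:
  series:
    - {"tx":0,"ty":0,"tz":1,"turn":0}
    - {"tx":0,"ty":0,"tz":0,"turn":0}
    - {"tx":0,"ty":0,"tz":0,"turn":0}

```text
time: 44.72
position: [0.5973, -0.0378, 0.1384]
orientation: [2.824, 1.375, 0.002]
wrist_force: [-7.7, 0.5, 15.7]
opening: 0.0493
grip_force: 45.5
```

Request:
jog_arm:
  series:
    - {"tx":0,"ty":0,"tz":-1,"turn":0}
    - {"tx":0,"ty":0,"tz":0,"turn":0}
    - {"tx":0,"ty":0,"tz":-10,"turn":0}
    - {"tx":0,"ty":0,"tz":-35,"turn":0}
    - {"tx":0,"ty":0,"tz":-35,"turn":0}
  grip: 0.15

```text
time: 45.13
position: [0.596, -0.0378, 0.2186]
orientation: [-2.823, -1.375, 0.004]
wrist_force: [1.5, -0.4, 1.2]
opening: 0.0723
grip_force: 0.0
```

Request:
jog_arm:
  series:
    - {"tx":18,"ty":-30,"tz":0,"turn":0}
    - {"tx":18,"ty":-30,"tz":0,"turn":0}
    - {"tx":18,"ty":-30,"tz":0,"turn":0}
    - {"tx":18,"ty":-30,"tz":0,"turn":0}
    - {"tx":18,"ty":-30,"tz":0,"turn":0}

```text
time: 45.55
position: [0.5339, 0.1268, 0.2189]
orientation: [2.825, 1.375, 0.001]
wrist_force: [-0.0, -0.1, -0.1]
opening: 0.0728
grip_force: 0.0
```

Request:
jog_arm:
  series:
    - {"tx":18,"ty":-30,"tz":0,"turn":0}
    - {"tx":18,"ty":-30,"tz":0,"turn":0}
    - {"tx":18,"ty":-30,"tz":0,"turn":0}
    - {"tx":0,"ty":0,"tz":0,"turn":0}
    - {"tx":0,"ty":0,"tz":0,"turn":0}

```text
time: 45.97
position: [0.4965, 0.225, 0.2187]
orientation: [-2.822, -1.38, -0.001]
wrist_force: [-0.4, 0.2, -0.7]
opening: 0.0724
grip_force: 0.0
```

Run:
```python
from h import *
st(); im=look(); pin(im,"board","seat","tip_left","tip_right","water_bottle","soap_dish","saucepan"); pin(im,"cup1",k=6)
im2=shot("scene","s4")
f=cv2.resize(im["frame"][130:330,220:440],None,fx=2.5,fy=2.5); g=cv2.resize(im2["frame"][100:260,100:290],None,fx=2.5,fy=2.5)
h=max(f.shape[0],g.shape[0]); o=np.zeros((h,800,3),np.uint8)
g=g[:, :400]; f=f[:, :400]; o[:f.shape[0],:f.shape[1]]=f; o[:g.shape[0],400:400+g.shape[1]]=g
cv2.imwrite("pics/fin.png",o)
```

```text
t 45.97 pos [0.4965 0.225  0.2187] x [0.614 0.789 0.   ] y [ 0.789 -0.614  0.   ] z [ 0.  0. -1.] q6 2.66 F [-0.4  0.2 -0.7] op 0.0724 gf 0.0
cups
board
4251 [ 0.5081 -0.1487  0.1049] [array([ 511. , -148.6]), array([400.8, 113.1]), np.float64(52.0)]
cups on board
268 [ 0.5966 -0.0359  0.1765] [array([597.8, -36.1]), array([43.4, 46.8]), np.float64(89.8)]
279 [ 0.5504 -0.0928  0.1767] [array([551.3, -92.6]), array([45. , 45.9]), np.float64(89.1)]
287 [ 0.5071 -0.1494  0.1766] [array([ 507.4, -150.5]), array([45.2, 45.1]), np.float64(44.1)]
296 [ 0.4635 -0.2029  0.1765] [array([ 462.9, -203.5]), array([45.6, 44.3]), np.float64(89.3)]
306 [ 0.4333 -0.2515  0.1763] [array([ 433.3, -253.2]), array([43.9, 45.4]), np.float64(0.4)]
board [ 0.5087 -0.1502  0.0783] 0.63
seat [ 0.511  -0.1544  0.0762] 0.74
tip_left [0.5565 0.0224 0.1184] 0.62
tip_right [ 0.3491 -0.2411  0.1231] 0.52
water_bottle [ 0.7618 -0.1837 -0.0049] 0.62
soap_dish [ 0.7755  0.1085 -0.0054] 0.7
saucepan [ 7.295e-01  3.120e-01 -6.000e-04] 0.59
cup1 [ 0.4345 -0.2547  0.1053] 0.91
cup1 [ 0.5987 -0.0367  0.0999] 0.88
cup1 [ 0.4627 -0.2055  0.0984] 0.81
cup1 [ 0.5507 -0.0931  0.1006] 0.67
cup1 [ 0.5077 -0.1487  0.1   ] 0.59
cup1 [ 0.5126 -0.1482  0.0952] 0.39
```

View pics/s4.png

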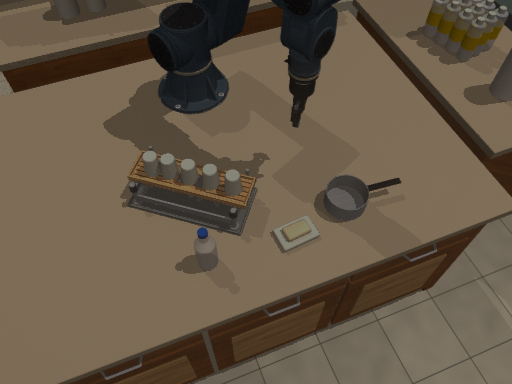

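All five cups stand on the level board (pixels (150–233, 165–183)). The arms are out and the bystanders are where they were. Handing in.

```bash
python3 -c "
from rig import arm
print(arm.close_job())"
```

```text
the job is handed in; nothing more can be done
None
```

I handed the job in at about 46 s: both rack arms are clicked out, the board sits level on them, and all five cups stand mouth down on it. The bottle, soap dish and saucepan were not disturbed, and no verdict came back.

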